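# Pin the tilt ram into the clamp bracket

### The job

The tilt ram is leaning out of the cream clamp bracket on the wooden beam: push it back upright until its eye lines up with the holes in the two ears, then take the steel pin with the orange grip from its rest and slide it nose first, from the right-hand side, through the right ear, the ram's eye and the left ear until its collar is flush against the right ear, and let go. The bracket was clamped on by hand and does not sit quite where it is measured, so find the holes by feel and follow them: the pin must slide in easily, without being forced, jammed or leant against the bores. Leave the other parts and tools on the bench where they lie.

Things in the scene. Friction and masses are not known exactly. Their poses are not given: they have to be found in the camera images.
- beam: Fixed oak plank on two steel feet, carrying the cream clamp bracket and ram (these count as part of it). Origin on the bench below the bracket's nominal pin line, midway between its ears. Axes: y along the pin line to the robot's left (yaw within 15 deg), x away from the robot, z up. Plank 220 mm long in y, x 33 to 78 mm, top at 109 mm. Bracket's top 172 mm, clamp screws back to x = 170 mm.
- bore_nominal (a point): Nominal centre of the right ear's hole in that ear's outer face: 47 mm in -y, 150 mm up from the beam's origin; axes as the beam. The bracket was clamped on by hand: the true line of both holes and the ram's pivot is shifted together up to 4.5 mm in x and 4.5 mm in z (not in y, not turned). In +y from here: right ear 0 to 12 mm, eye 22 to 72 mm, left ear 82 to 94 mm.
- bore_far (a point): The same nominal point for the left ear's hole, in its outer face, 94 mm in +y from bore_nominal. The bracket's two upright cheeks are 12 mm thick, 70 mm clear between them; each ends in a round ear of 44 mm diameter with a 13.5 mm hole along y. The bracket does not give way.
- ram (a joint): Tilt ram's angle about its lower pivot between the cheeks, 105 mm below the holes' line. 0 = upright, eye in line with both holes; positive = leaning to the robot (beam's -x), starts 0.22 to 0.5 rad, range -0.12 to 0.7. Eye: steel tube along y, 36 mm outside, 50 mm long, 13.5 mm bore, 105 mm from the pivot, midway between the ears. Stiff: about 3 N at the eye moves it, it stays where left.
- pin_grip (a point): Centre of the loose pin's orange grip: hold it here. Grip 16 mm wide, 22 mm high, 52 mm long, then (towards the nose) a steel collar 28 mm across, 4 mm thick, then a 12 mm round shank. About 170 g. It lies level on a wooden rest, axis 50 mm above the bench, own y axis towards the nose, which points to the robot's left (within 20 deg). Nothing stands beside or under the grip.
- pin_tip (a point): Tip of the pin's nose, on its axis, 142 mm from pin_grip. The last 16 mm taper from the 12 mm shank to a flat tip of 4 mm diameter, so that the nose enters a hole it meets up to about 4.5 mm off centre.
- pin_collar (a point): Point on the pin's axis in the collar's seating face, the face towards the nose: 30 mm from pin_grip, 112 mm from pin_tip. Its axes are the pin's, y towards the nose. When the pin is home this face lies on the right ear's outer face and the nose stands 18 mm out of the left ear.
- gear: Loose dark steel gear, 55 mm across, 30 mm high; origin under its centre. Leave alone.
- piston: Loose aluminium piston standing up, 60 mm diameter, 52 mm high; origin under its centre. Leave alone.
- old_pin: Loose rusty plain pin lying on the bench, 10 mm diameter, 75 mm long, no grip; origin under its centre. Not the pin to fit. Leave alone.
- wrench: Loose open-ended steel wrench lying on the bench; origin under its middle. Leave alone.
- screwdriver: Loose screwdriver with a black handle lying on the bench; origin under its middle. Leave alone.
- grease: Loose green can, 66 mm diameter, 60 mm high; origin under its centre. Leave alone.
- sleeves: Two short orange plastic tubes held side by side by a rubber band, 56 mm long, 16 mm high, lying on the bench; origin under their centre. Leave alone.

How it is judged:
On the way, in this order (a step that is already met when the one before it is completed fails the run):
1. the ram is swung upright, its eye in line with the ears' holes (value of joint ram between -0.045 and 0.045 rad), for 0.2 s.
2. the pin's nose is through the near ear and into the ram's eye (x of pin_tip in the frame of bore_nominal between -0.009 and 0.009 m and z of pin_tip in the frame of bore_nominal between -0.009 and 0.009 m and y of pin_tip in the frame of bore_nominal above 0.032 m), for 0.1 s.
At the end, for the whole second after the job is handed in: the pin is through the right ear, the ram's eye and the left ear along the bore line (within 0.06 rad), its collar's seating face within 2 mm of the right ear's outer face, the ram in line within 0.03 rad, and the pin released and at rest (y of pin_collar in the frame of bore_nominal between -0.002 and 0.003 m and x of pin_collar in the frame of bore_nominal between -0.008 and 0.008 m and z of pin_collar in the frame of bore_nominal between -0.008 and 0.008 m and angle between the y axis of pin_collar and the y axis of bore_nominal, either way round below 0.06 rad and linear speed of pin below 0.01 m/s and value of joint ram between -0.03 and 0.03 rad); the robot touches nothing.
It fails at once if the pin is pressed on the bracket, the ram or the beam with more than 25 N (contact force between pin and beam above 25 N).
It fails at once if any of the other parts and tools on the bench is pushed more than 20 mm from where it lay (distance of any of gear, piston, old_pin, wrench, screwdriver, grease, sleeves from where it was at the start of the episode above 0.02 m).
It also fails if it takes over 69 s, if anything falls off the work surface, if the arm or the gripper's body presses on something with over 40 N, if the wrist force passes 120 N, or if a joint passes its speed limit or range.

### The arm

A 7-joint arm with a two-finger parallel gripper is mounted at the origin on the work surface. World frame = base frame: x ahead of the robot, y to its left, z up, the work surface at z = 0. Lengths are in m, angles in rad, forces in N, time in s.
With the tool pointing down it reaches from about 0.4 to 0.875 m from the base axis. Payload 6.5 kg.
Tool frame: the origin (TCP) lies at the very end of the fingers, on their centre line; the grasp point (between the pads) lies 19 mm behind it; y points along the fingers, x is the direction in which the jaws open and shut, and the axes are right-handed (so a half turn about y gives the same grasp; the last joint's range is limited). The gripper opens to 85 mm and grips with 20 to 120 N. Pads are 22 mm wide; open, the fingers measure 114 mm over their backs; the gripper's body (76 mm by 85 mm) begins 54 mm behind the grasp point. The pads swing forward as they close: fully open they stand 13 mm farther back than shut.
Start: joints at [1.071, 0.536, -0.004, 1.538, 0.003, 1.067, -0.071], TCP at [0.273, -0.59, 0.231] pointing down, gripper open.
Joint ranges: [-2.7, 2.7], [-0.37, 2.16], [-1.27, 1.26], [0.24, 2.4], [-1.31, 4.45], [0.19, 1.91], [-2.76, 2.76]. Speed limits (rad/s): [2.39, 2.39, 3.14, 3.14, 3.14, 3.14, 3.14].

### API

Orientations are given as a rotation vector (axis times angle).
In Python, from workcell import sense, camera, close_job gives the robot as it stands. The module is installed in compiled form; this text tells all that it offers.
- The arm moves only by the tool step_arm, never from a script. Its argument "moves" is one flat list of numbers, 4 for each row, row after row: the shift along the tool's x, y, z in cm, then the turn about the tool's y in degrees. In form: [tx, ty, tz, turn, tx, ty, tz, turn, ...]. A call has 1 to 12 rows; each row is the pose to reach, as a shift and turn from the pose commanded when the call began, along the tool's axes at that moment; what a row does not reach only later rows make up. A row lasts 1/10 s, in which the tool goes at most 50 mm and 8.59 degrees, less where a joint would pass 70% of its speed; a pose out of reach is approached as far as the arm can. A call with a gripper value outside its range is refused whole. "gripper" is the finger opening in cm, from 0 to 8.54, set as the call begins (left out, the last holds). The fingers move at their own pace and stop on an object; "force" is the grip in N (left out, the last holds). Time passes only in rows, so rows that repeat a pose let the fingers close. It gives the time, the measured TCP pose, the force and the opening at its end, in the units of the state.
- sense(): the state, without advancing time (a new reading comes with each control period).
- camera(name): name is "scene" or "top"; returns a dict with "image" (384x512x3 uint8, red, green, blue), "fx", "fy", "cx", "cy" (pixels), "R" (3x3) and "t" (3): a world point X has camera coordinates R X + t. Camera axes: x right, y down, z forward; pixel columns grow to the right and rows downward; lengths in m; the calibration is good to about 2 mm. A picture is of the moment at which its call begins. There is no depth.
- close_job(): hands the job in, once; it reports no verdict.
The state is a dict: "t": time; "joints": joint angles; "dq": joint speeds; "effort": joint torques, N m; "position": TCP position; "eef_rot": TCP orientation; "contact_force": force on the tool from outside, world axes, zero at the start; "wrist_torque": the same for the moment, N m; "finger_gap": finger opening in m.
Only numpy, scipy, OpenCV 4.12 (cv2) and the standard library are available. Lean on these libraries where they do the work, as an engineer would, in place of code of your own. Each camera call takes 0.05 s, during which the arm holds its last target.

## Working session

There is one attempt and no reset: what is moved stays moved. The work goes in short steps, Python scripts to look and compute and a tool call to move; the robot and the scene stay as the last step left them, time stands still between calls to the robot, and variables do not carry over. Pictures are saved under pics/ and viewed, and the job is handed in when it is done.

Besides the shell and the picture viewer there is one more tool, called after ">>>" in YAML: its name, and indented under it one key for each argument. step_arm: Moves the arm, as the interface text tells. Its arguments: {"type":"object","properties":{"moves":{"type":"array"},"gripper":{"type":"number"},"force":{"type":"number"}},"required":["moves"]}

```bash
mkdir -p pics; python3 - <<'E'
from workcell import sense,camera
import cv2,numpy as np
s=sense()
for k,v in s.items(): print(k,np.round(v,4))
for n in("scene","top"):
    c=camera(n); cv2.imwrite(f"pics/{n}0.png",c["image"][:,:,::-1])
    np.savez(f"{n}0.npz",**c)
    print(n,c["fx"],c["fy"],c["cx"],c["cy"],np.round(c["R"],3).tolist(),np.round(c["t"],3))
E
```

```text
t 0.0
joints [ 1.0708  0.5372 -0.0044  1.5388  0.0026  1.0673 -0.0712]
dq [-0.0013 -0.001   0.0003 -0.0014 -0.0001  0.0006  0.0016]
effort [-1.00000e-04 -5.83421e+01  1.04850e+00 -2.59103e+01  1.23000e-02
  9.60000e-03  0.00000e+00]
position [ 0.2729 -0.5892  0.2304]
eef_rot [-1.3829  0.8851 -0.8826]
contact_force [ 0.1232 -0.2968 -0.2225]
wrist_torque [-0.0329  0.0057  0.0206]
finger_gap 0.0855
scene 395.99130440786155 395.99130440786155 259.33087616508783 188.2416993008226 [[0.839, 0.545, 0.005], [0.44, -0.672, -0.595], [-0.321, 0.502, -0.803]] [-0.469 -0.167  1.326]
top 444.225903317929 444.225903317929 253.7147897419625 195.7408730224486 [[-0.025, -1.0, -0.017], [-0.98, 0.028, -0.196], [0.196, 0.012, -0.98]] [0.021 0.536 1.164]
```

View pics/scene0.png

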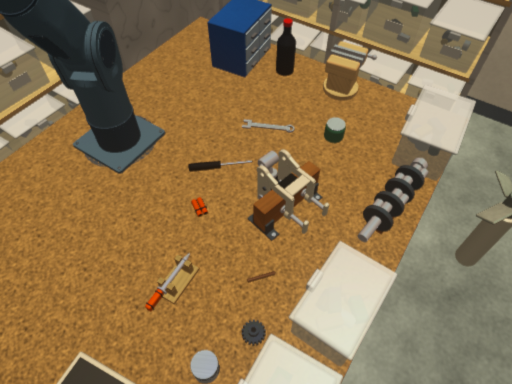

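View pics/top0.png

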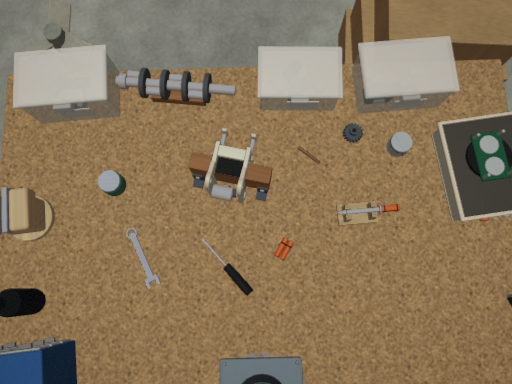

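```bash
python3 - <<'E'
import cv2,numpy as np
s=cv2.imread("pics/scene0.png");t=cv2.imread("pics/top0.png")
def z(im,x0,y0,x1,y1,k,n): cv2.imwrite(n,cv2.resize(im[y0:y1,x0:x1],None,fx=k,fy=k,interpolation=cv2.INTER_CUBIC))
z(s,235,140,335,240,6,"pics/a.png");z(s,135,245,215,315,8,"pics/b.png")
z(t,180,120,280,210,7,"pics/c.png");z(t,325,190,410,235,9,"pics/d.png")
E
```

```text
(no output)
```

View pics/a.png

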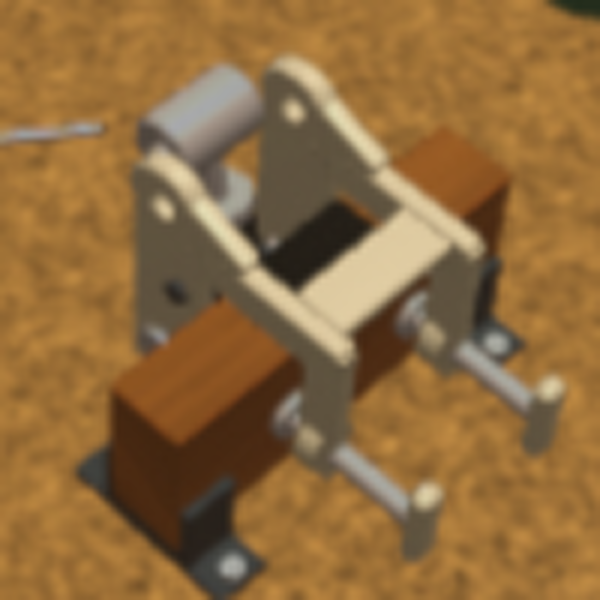

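View pics/b.png

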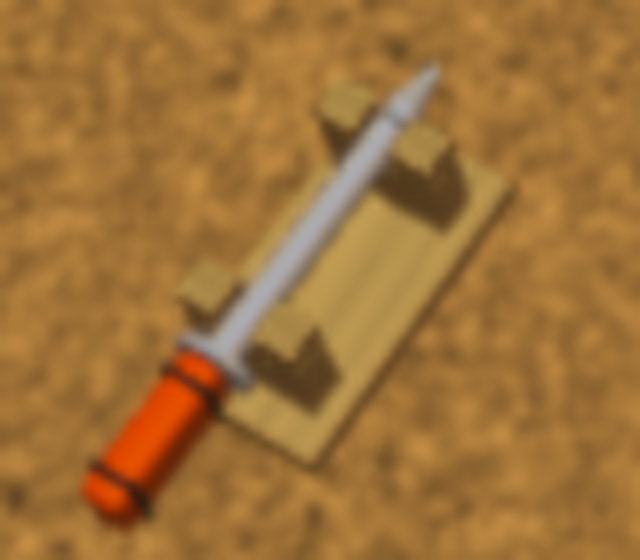

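View pics/c.png

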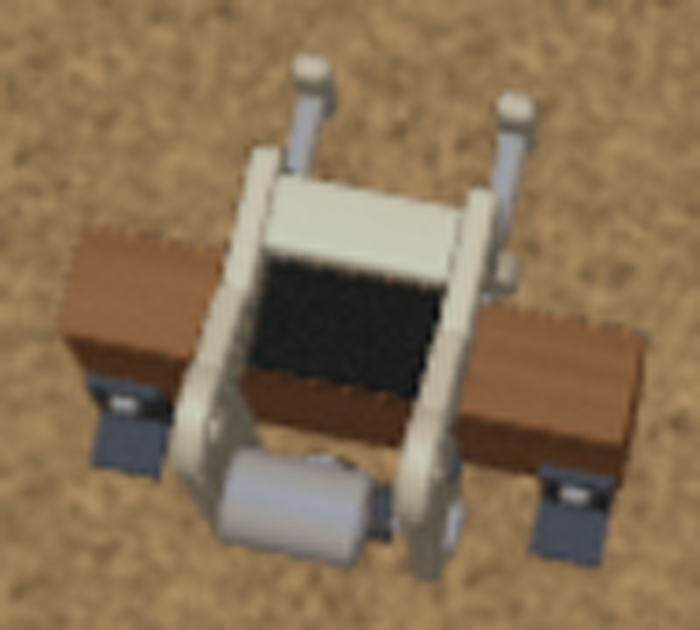

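View pics/d.png

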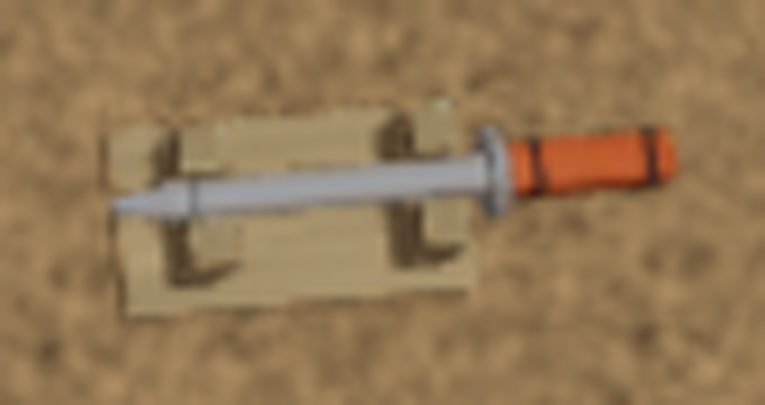

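```bash
cat > h.py <<'E'
import numpy as np,cv2
from scipy.spatial.transform import Rotation as Ro
def load(n): return dict(np.load(n+".npz"))
def ray(c,u,v):
    R,t=c["R"],c["t"]; o=-R.T@t
    d=R.T@np.array([(u-c["cx"])/c["fx"],(v-c["cy"])/c["fy"],1]); return o,d/np.linalg.norm(d)
def plane(c,u,v,n,p):
    o,d=ray(c,u,v); n=np.asarray(n,float); return o+d*(n@(np.asarray(p)-o))/(n@d)
def onz(c,u,v,z): return plane(c,u,v,[0,0,1],[0,0,z])
def proj(c,X):
    q=c["R"]@np.asarray(X)+c["t"]; return np.array([c["fx"]*q[0]/q[2]+c["cx"],c["fy"]*q[1]/q[2]+c["cy"]])
def tri(c1,p1,c2,p2):
    o1,d1=ray(c1,*p1);o2,d2=ray(c2,*p2)
    s=np.linalg.lstsq(np.c_[d1,-d2],o2-o1,rcond=None)[0]; a=o1+s[0]*d1;b=o2+s[1]*d2
    return (a+b)/2,np.linalg.norm(a-b)
E
python3 - <<'E'
from h import *
from workcell import sense
s=sense();print(Ro.from_rotvec(s["eef_rot"]).as_matrix().round(4))
T=load("top0");S=load("scene0")
f=lambda x,y:(180+x/7-.5+.07,120+y/7-.5+.07)
P=[onz(T,*f(*p),.109) for p in [(85,228),(648,338),(622,472),(60,333)]]
for p in P: print(p.round(4))
print([np.linalg.norm(P[i]-P[(i+1)%4]).round(4) for i in range(4)])
for a,b in((1,0),(2,3),): d=P[b]-P[a]; print("yaw",np.degrees(np.arctan2(-d[0],d[1])))
d=P[1]-P[2];print("yaw x",np.degrees(np.arctan2(d[1],d[0])))
# scene plank top corners
g=lambda x,y:(235+x/6-.5+.08,140+y/6-.5+.08)
Q=[onz(S,*g(*p),.109) for p in [(115,388),(180,442),(512,183),(447,128)]]
for q in Q: print("S",q.round(4))
for a,b in((0,3),(1,2)): d=Q[b]-Q[a]; print("yaw",np.degrees(np.arctan2(-d[0],d[1])),np.linalg.norm(d))
# pin: orange mask & shank points
for n,c,off,k,tip,col in(("top",T,(325,190),9,(112,205),(505,168)),("scene",S,(135,245),8,(435,68),(225,358))):
    im=c["image"].astype(int); m=((im[...,0]>150)&(im[...,1]<90)&(im[...,2]<70)).astype(np.uint8)
    nn,l,st,ce=cv2.connectedComponentsWithStats(m)
    for i in range(1,nn):
        if st[i,4]>12: print(n,st[i],ce[i].round(2),onz(c,*ce[i],.05).round(4))
    e=[(off[0]+p[0]/k-.5,off[1]+p[1]/k-.5) for p in (tip,col)]
    print(n,"tip",onz(c,*e[0],.05).round(4),"col",onz(c,*e[1],.05).round(4))
E
```

```text
[[ 4.204e-01 -7.000e-04  9.073e-01]
 [-9.073e-01  1.300e-03  4.204e-01]
 [-1.500e-03 -1.000e+00 -1.000e-04]]
[0.6484 0.169  0.109 ]
[ 0.5988 -0.0441  0.109 ]
[ 0.5473 -0.0327  0.109 ]
[0.6073 0.1784 0.109 ]
[np.float64(0.2189), np.float64(0.0527), np.float64(0.2195), np.float64(0.0422)]
yaw -13.102546771494248
yaw -15.85943261172041
yaw x -12.506537402267634
S [ 0.5649 -0.0374  0.109 ]
S [ 0.6038 -0.0455  0.109 ]
S [0.6561 0.1604 0.109 ]
S [0.6145 0.1734 0.109 ]
yaw -13.236301410872949 0.2165550570559359
yaw -14.253312570172817 0.21247879637401387
top [274 243   8  12  20] [277.3  249.15] [ 0.3891 -0.0524  0.05  ]
top [278 244   6  12  16] [280.69 249.81] [ 0.3871 -0.0614  0.05  ]
top [280 246   7  13  20] [282.7  252.55] [ 0.3797 -0.0665  0.05  ]
top [283 248   7  12  16] [285.94 253.31] [ 0.3775 -0.0751  0.05  ]
top tip [ 0.4847 -0.2178  0.05  ] col [ 0.4927 -0.3368  0.05  ]
scene [284  18   9   5  35] [287.86  20.31] [0.1461 0.8555 0.05  ]
scene [191 197  14  12 101] [197.49 202.79] [ 0.4076 -0.0865  0.05  ]
scene [197 208  11   7  38] [201.53 210.89] [ 0.4339 -0.1018  0.05  ]
scene [157 289   5   4  14] [159.14 290.36] [ 0.4899 -0.3396  0.05  ]
scene [148 292  12  13  81] [153.53 298.1 ] [ 0.4916 -0.3616  0.05  ]
scene [145 304   6   5  19] [147.42 306.05] [ 0.4927 -0.384   0.05  ]
scene tip [ 0.4865 -0.2219  0.05  ] col [ 0.495  -0.3329  0.05  ]
```

```bash
python3 - <<'E'
from h import *
T=load("top0");S=load("scene0")
# edge lines: sub-pixel gradient along perpendicular scans near hand-picked segments
def fit(c,a,b,half=4):
    im=cv2.GaussianBlur(c["image"],(0,0),.8).astype(np.float32)
    a=np.array(a,float);b=np.array(b,float);d=(b-a)/np.linalg.norm(b-a);n=np.array([-d[1],d[0]])
    off=np.arange(-half,half+.01,.1);pts=[]
    for t in np.arange(0,np.linalg.norm(b-a),.5):
        p=(a+t*d)[None]+off[:,None]*n
        v=cv2.remap(im,p[:,0].astype(np.float32)[None],p[:,1].astype(np.float32)[None],cv2.INTER_LINEAR)[0]
        g=np.linalg.norm(np.gradient(v,axis=0),axis=1); pts.append(p[g.argmax()])
    pts=np.array(pts,np.float32)
    vx,vy,x0,y0=cv2.fitLine(pts,cv2.DIST_HUBER,0,.01,.01).ravel()
    r=(pts-[x0,y0])@[-vy,vx]; return np.array([x0,y0])+0*d,np.array([vx,vy])*np.sign(np.dot([vx,vy],d)),np.sqrt((np.median(r**2)))
f=lambda x,y:(180+x/7-.43,120+y/7-.43); g=lambda x,y:(235+x/6-.42,140+y/6-.42)
def rep(n,c,a,b,z):
    p,d,r=fit(c,a,b,2.5); A=onz(c,*p,z);B=onz(c,*(p+20*d),z);e=(B-A)[:2]
    if e[1]<0:e=-e
    e/=np.linalg.norm(e); print(n,"yaw",np.degrees(np.arctan2(-e[0],e[1])).round(2),"pt",A.round(4),"res",r.round(2))
rep("top back L",T,f(90,228),f(215,252),.109)
rep("top back R",T,f(490,308),f(640,335),.109)
rep("top front L",T,f(65,335),f(190,360),.109)
rep("top front R",T,f(470,435),f(620,468),.109)
rep("sc front",S,g(120,383),g(230,303),.109)
rep("sc back",S,g(185,438),g(290,360),.109)
rep("sc backL",S,g(470,218),g(505,190),.109)
# combined: long line front in scene both parts
rep("sc front far",S,g(395,170),g(442,132),.109)
for yaw in (-13,-13.7):
    y=np.radians(yaw);ey=np.array([-np.sin(y),np.cos(y),0]);ex=np.array([np.cos(y),np.sin(y),0])
    print("yaw",yaw)
    for n,p in(("R hole",(163,208)),("L hole",(293,110))):
        u=g(*p); print(n,u)
E
```

```text
top back L yaw -10.25 pt [0.6452 0.1434 0.109 ] res 0.23
top back R yaw -12.17 pt [ 0.6093 -0.0109  0.109 ] res 0.26
top front L yaw -15.12 pt [0.601  0.1503 0.109 ] res 0.24
top front R yaw -13.89 pt [ 0.5621 -0.0059  0.109 ] res 0.17
sc front yaw -14.72 pt [ 0.5702 -0.0012  0.109 ] res 0.2
sc back yaw -13.67 pt [ 0.6113 -0.0168  0.109 ] res 0.15
sc backL yaw -37.19 pt [0.6524 0.1407 0.109 ] res 0.66
sc front far yaw -16.53 pt [0.6063 0.1552 0.109 ] res 0.19
yaw -13
R hole (261.74666666666667, 174.24666666666667)
L hole (283.4133333333333, 157.91333333333336)
yaw -13.7
R hole (261.74666666666667, 174.24666666666667)
L hole (283.4133333333333, 157.91333333333336)
```

```bash
python3 - <<'E'
import cv2,numpy as np
s=cv2.imread("pics/scene0.png")
a=cv2.resize(s[158:190,250:275],None,fx=20,fy=18,interpolation=cv2.INTER_NEAREST);b=cv2.resize(s[145:177,273:290],None,fx=16,fy=18,interpolation=cv2.INTER_NEAREST)
cv2.imwrite("pics/e.png",np.hstack([a,b]))
print(s[170:180,256:268].sum(2));print(s[153:163,278:290].sum(2))
E
```

```text
[[294 248 239 241 240 250 296 419 537 580 576 531]
 [317 261 240 239 242 254 254 295 413 520 544 530]
 [321 280 244 243 272 326 307 261 311 441 502 511]
 [332 278 244 259 336 445 446 324 271 342 443 514]
 [326 275 244 258 347 494 553 442 273 276 386 521]
 [311 277 244 242 282 414 536 480 276 255 319 455]
 [297 271 244 240 246 294 389 375 258 243 256 327]
 [303 274 243 241 241 243 257 256 241 238 243 257]
 [297 264 243 241 240 241 240 241 238 241 241 243]
 [288 262 243 239 239 239 239 238 240 241 240 238]]
[[288 249 242 241 251 292 384 509 580 593 564 478]
 [296 246 240 240 242 246 278 377 496 557 559 521]
 [313 250 240 241 248 264 252 277 374 489 528 512]
 [331 253 240 248 290 351 317 259 296 418 491 510]
 [324 252 240 269 372 474 459 319 267 335 434 525]
 [305 250 242 275 394 534 549 407 267 267 363 518]
 [268 243 240 256 339 478 504 397 260 248 296 422]
 [236 235 241 244 262 319 355 282 245 240 247 297]
 [241 240 240 239 242 249 253 242 241 241 240 250]
 [258 245 242 241 241 241 241 240 240 241 240 241]]
```

View pics/e.png

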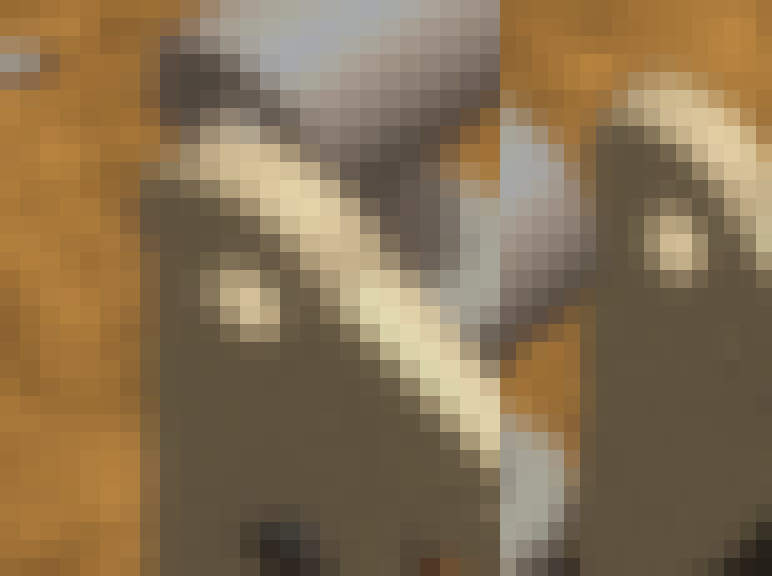

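```bash
cat > pred.py <<'E'
from h import *
yaw=np.radians(-13.4);ex=np.array([np.cos(yaw),np.sin(yaw),0]);ey=np.array([-np.sin(yaw),np.cos(yaw),0]);ez=np.array([0,0,1.])
O=np.array([.5521,.0787,0])
def W(x,y,z): return O+x*ex+y*ey+z*ez
E
python3 - <<'E'
from pred import *
import sys
T=load("top0");S=load("scene0")
a=np.linspace(0,2*np.pi,60)
for n,y in(("R",-.047),("L",.035)):
    c=proj(S,W(0,y,.15));E=np.array([proj(S,W(.00675*np.cos(t),y,.15+.00675*np.sin(t))) for t in a])
    print(n,"pred centre",c.round(2),"ext",E.min(0).round(2),E.max(0).round(2))
for n,sl in(("R",(170,180,256,265)),("L",(154,163,279,286))):
    im=S["image"][sl[0]:sl[1],sl[2]:sl[3]].sum(2).astype(float)-242; im[im<8]=0
    if n=="R": im[:2,5:]=0; im[2,7:]=0;im[3,8:]=0;im[:, :2]=0
    else: im[0,:]=0; im[1,5:]=0; im[:,:2]=0
    yy,xx=np.mgrid[sl[0]:sl[1],sl[2]:sl[3]]
    m=im>60
    print(n,"centroid",(im*xx).sum()/im.sum(),(im*yy).sum()/im.sum(),"area@half",(im>150).sum(), "mask c",xx[m].mean(),yy[m].mean())
    y={"R":-.047,"L":.035}[n]
    p=plane(S,(im*xx).sum()/im.sum(),(im*yy).sum()/im.sum(),ey,W(0,y,0)); q=p-O; print("  beam x,z:",(q@ex).round(4),q[2].round(4))
im=S["image"].copy()[:,:,::-1]; k=6
def dr(c,box,n):
    x0,y0,x1,y1=box; im=cv2.resize(c["image"][y0:y1,x0:x1,::-1],None,fx=k,fy=k,interpolation=cv2.INTER_CUBIC)
    def P(X): u=proj(c,X); return tuple(int(round((u[i]-b+.5)*k)) for i,b in((0,x0),(1,y0)))
    for y in(-.047,-.035,.035,.047):
        for r in(.00675,.022):
            cv2.polylines(im,[np.array([P(W(r*np.cos(t),y,.15+r*np.sin(t))) for t in a])],True,(0,0,255) if y<0 else (255,0,0),1)
    cv2.polylines(im,[np.array([P(W(x,y,.109)) for x,y in((.033,-.11),(.078,-.11),(.078,.11),(.033,.11))])],True,(0,255,0),1)
    cv2.imwrite(n,im)
dr(S,(235,140,335,240),"pics/f.png");dr(T,(180,120,280,210),"pics/g.png")
E
```

```text
R pred centre [260.85 173.07] ext [259.1  170.91] [262.62 175.22]
L pred centre [282.53 156.99] ext [280.77 154.87] [284.31 159.1 ]
R centroid 261.7995787995788 174.2116532116532 area@half 8 mask c 261.73333333333335 173.93333333333334
  beam x,z: 0.0036 0.1485
L centroid 283.44330601092895 158.01707650273224 area@half 9 mask c 283.5 158.0
  beam x,z: 0.0036 0.1487
```

View pics/f.png

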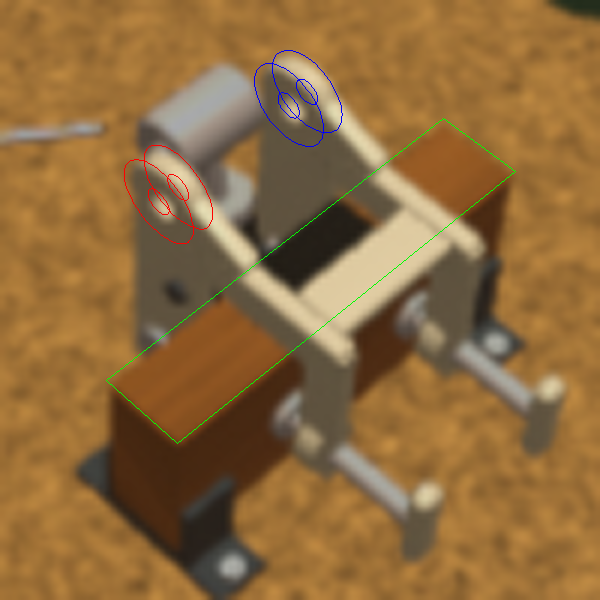

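View pics/g.png

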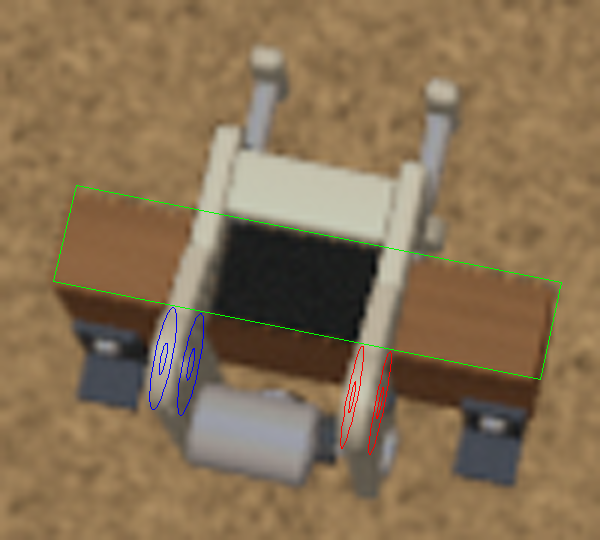

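```bash
cat > go.py <<'E'
from pred import *
from workcell import sense
def go(target,yawx):  # target TCP world, desired tool-x world heading (rad)
    s=sense();R=Ro.from_rotvec(s["eef_rot"]).as_matrix();d=R.T@(np.array(target)-s["position"])
    h=np.arctan2(R[1,0],R[0,0]);t=(yawx-h+np.pi)%(2*np.pi)-np.pi
    print("tool cm",(d*100).round(2),"turn",-np.degrees(t).round(2),"dist",np.linalg.norm(d).round(3),"head",np.degrees(h).round(2))
E
python3 - <<'E'
from go import *
T=load("top0");S=load("scene0")
f=lambda x,y:(180+x/7-.43,120+y/7-.43); g=lambda x,y:(235+x/6-.42,140+y/6-.42)
for n,c,u in(("top",T,f(295,507)),("scene",S,g(203,115))):
    # intersect with plane y=0 of beam
    p=plane(c,*u,ey,W(0,0,0))-O; print(n,"eye x,z",(p@ex).round(4),p[2].round(4), "onz",((onz(c,*u,.145)-O)@np.c_[ex,ey]).round(4))
print(tri(T,f(295,507),S,g(203,115)))
print(W(-.01,0,.20)); go(W(-.012,0,.20),yaw)
E
```

```text
top eye x,z -0.0275 0.166 onz [-0.0236  0.0028]
scene eye x,z -0.0195 0.154 onz [-0.025   0.0056]
(array([0.52980676, 0.08723293, 0.14771249]), np.float64(0.001638720888680872))
[0.54237224 0.08101748 0.2       ]
tool cm [-49.61   3.12  52.47] turn -51.74 dist 0.723 head -65.14
```

>>> step_arm:
  moves: [-49.6, 2, 52.5, -51.7, -49.6, 2, 52.5, -51.7, -49.6, 2, 52.5, -51.7, -49.6, 2, 52.5, -51.7, -49.6, 2, 52.5, -51.7, -49.6, 2, 52.5, -51.7, -49.6, 2, 52.5, -51.7, -49.6, 2, 52.5, -51.7, -49.6, 2, 52.5, -51.7, -49.6, 2, 52.5, -51.7, -49.6, 2, 52.5, -51.7, -49.6, 2, 52.5, -51.7]
  gripper: 8.5
  force: 30

```text
t: 1.3
position: [0.4958, -0.031, 0.2145]
eef_rot: [-1.563, 0.185, -0.184]
contact_force: [0.4, -0.6, 0.7]
finger_gap: 0.0849
```

```bash
python3 - <<'E'
from go import *
go(W(-.012,.001,.20),yaw)
E
```

```text
tool cm [ 1.72  1.45 12.08] turn -0.06 dist 0.123 head -13.46
```

>>> step_arm:
  moves: [1.7, 1.4, 12, 0, 1.7, 1.4, 12, 0, 1.7, 1.4, 12, 0, 1.7, 1.4, 12, 0, 1.7, 1.4, 12, 0, 1.7, 1.4, 12, 0]

```text
t: 1.9
position: [0.5397, 0.0782, 0.2005]
eef_rot: [-1.564, 0.186, -0.185]
contact_force: [0.1, -0.6, 0.3]
finger_gap: 0.0847
```

```bash
cat > look.py <<'E'
from go import *
from workcell import camera
import sys
def look(tag,sb=(235,130,345,240),tb=(180,110,290,210),k=5):
    ims=[]
    for n,b in(("scene",sb),("top",tb)):
        c=camera(n);np.savez(f"{n}{tag}.npz",**c);x0,y0,x1,y1=b
        im=cv2.resize(c["image"][y0:y1,x0:x1,::-1],None,fx=k,fy=k,interpolation=cv2.INTER_CUBIC)
        cv2.imwrite(f"pics/{n}{tag}.png",im)
E
python3 - <<'E'
from look import *
go(W(-.012,.001,.128),yaw);look(1)
E
```

```text
tool cm [-0.01  7.25  0.44] turn -0.16 dist 0.073 head -13.56
```

View pics/scene1.png

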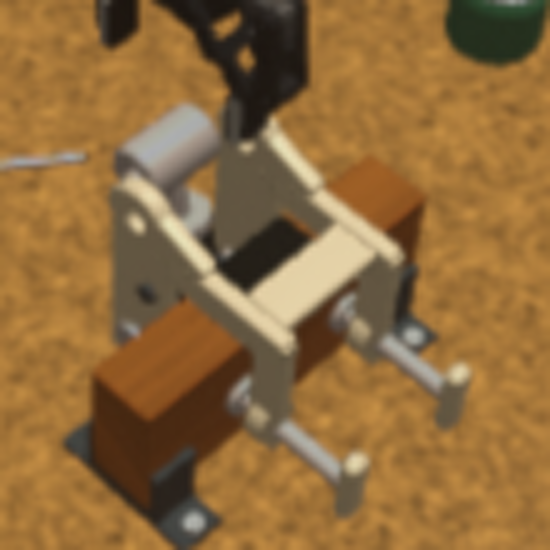

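View pics/top1.png

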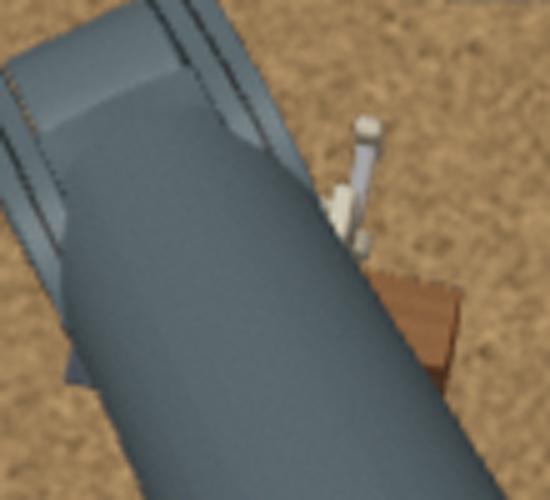

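```bash
python3 - <<'E'
from look import *
c=load("scene1");s=sense();P=s["position"];R=Ro.from_rotvec(s["eef_rot"]).as_matrix();x,z=R[:,0],R[:,2];x=x;k=5
im=cv2.imread("pics/scene1.png")
for back in(0,.013):
  for sg in(-1,1):
    for d in (.0425,.057):
      a=[]
      for w in(-.011,.011):
        u=proj(c,P+sg*d*x+w*z+np.array([0,0,back]));a.append(tuple(int(round((u[i]-b+.5)*k)) for i,b in((0,235),(1,130))))
      cv2.line(im,a[0],a[1],(0,0,255) if back else (0,255,0),1)
cv2.imwrite("pics/h.png",im)
E
```

```text
(no output)
```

View pics/h.png

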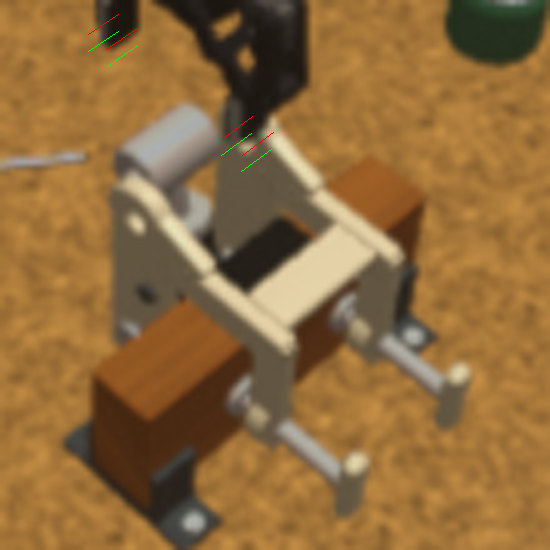

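>>> step_arm:
  moves: [0, 2.5, 0.3, 0, 0, 5, 0.3, 0, 0, 6.4, 0.3, 0, 0, 7.2, 0.3, 0, 0, 7.2, 0.3, 0]

```text
t: 2.5
position: [0.5404, 0.0823, 0.1281]
eef_rot: [-1.563, 0.186, -0.184]
contact_force: [-0.3, 0.7, -0.4]
finger_gap: 0.0854
```

```bash
python3 - <<'E'
from look import *
go(W(.0,.001,.128),yaw);look(2)
E
```

```text
tool cm [1.23 0.01 0.02] turn -0.08 dist 0.012 head -13.48
```

View pics/scene2.png

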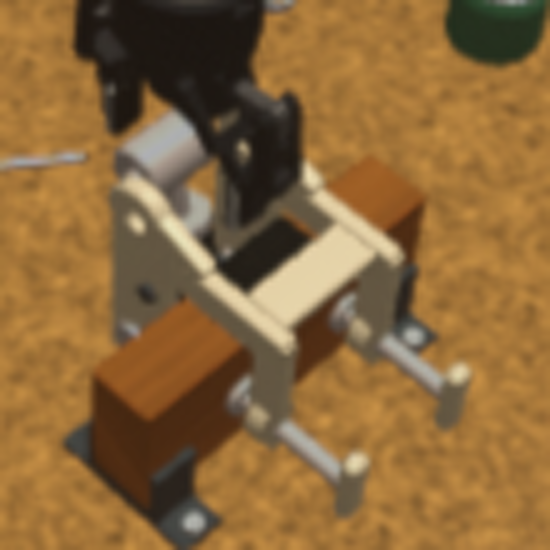

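>>> step_arm:
  moves: [0.6, 0, 0, 0, 1.3, 0, 0, 0, 1.3, 0, 0, 0]

```text
t: 2.9
position: [0.5547, 0.0797, 0.1292]
eef_rot: [-1.562, 0.184, -0.186]
contact_force: [0.1, 0.4, -1.0]
finger_gap: 0.0851
```

>>> step_arm:
  moves: [0, 0, 0, 0, 0, 0, 0, 0, 0, 0, 0, 0, 0, 0, 0, 0, 0, 0, 0, 0, 0, 0, 0, 0, 0, 0, 0, 0, 0, 0, 0, 0]
  gripper: 3.4
  force: 25

```text
t: 3.7
position: [0.5533, 0.08, 0.1287]
eef_rot: [-1.563, 0.184, -0.184]
contact_force: [-3.9, 2.1, 5.5]
finger_gap: 0.0354
```

```bash
python3 - <<'E'
from look import *
go(W(.0,.001,.128),yaw);look(3)
E
```

```text
tool cm [-0.08  0.07 -0.05] turn -0.04 dist 0.001 head -13.44
```

View pics/scene3.png

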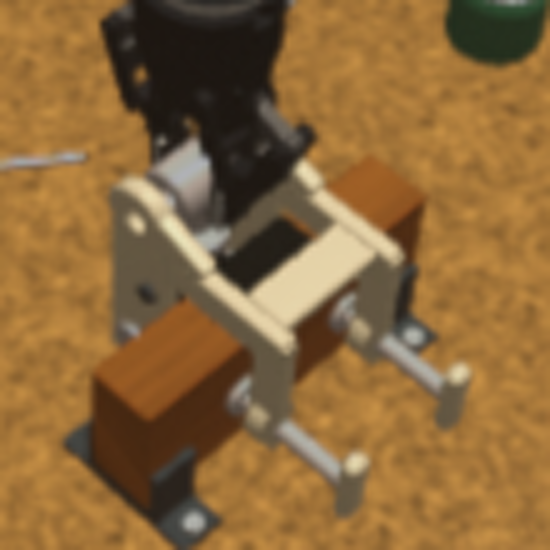

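>>> step_arm:
  moves: [0, 0, 0, 0, 0, 0, 0, 0, 0, 0, 0, 0, 0, 0, 0, 0]
  gripper: 7

```text
t: 4.2
position: [0.5539, 0.0796, 0.1287]
eef_rot: [-1.563, 0.184, -0.185]
contact_force: [0.3, 0.3, -0.3]
finger_gap: 0.0698
```

```bash
python3 - <<'E'
from look import *
yp=np.radians(4)
go([.496,-.362,.22],yp)
E
```

```text
tool cm [  4.66  -9.13 -44.29] turn -17.47 dist 0.455 head -13.47
```

Lift, then travel over to the pin.

>>> step_arm:
  moves: [0, -4, 0, 0, 0, -9, 0, 0, 4.6, -9, -44.3, -17.5, 4.6, -9, -44.3, -17.5, 4.6, -9, -44.3, -17.5, 4.6, -9, -44.3, -17.5, 4.6, -9, -44.3, -17.5, 4.6, -9, -44.3, -17.5, 4.6, -9, -44.3, -17.5, 4.6, -9, -44.3, -17.5, 4.6, -9, -44.3, -17.5, 4.6, -9, -44.3, -17.5]

```text
t: 5.4
position: [0.4915, -0.3712, 0.2182]
eef_rot: [-1.575, -0.045, 0.048]
contact_force: [-0.7, -0.7, -0.4]
finger_gap: 0.0698
```

```bash
python3 - <<'E'
from look import *
go([.496,-.362,.12],np.radians(4));look(4)
E
```

```text
tool cm [0.52 9.81 0.94] turn -0.61 dist 0.099 head 3.39
```

View pics/top4.png

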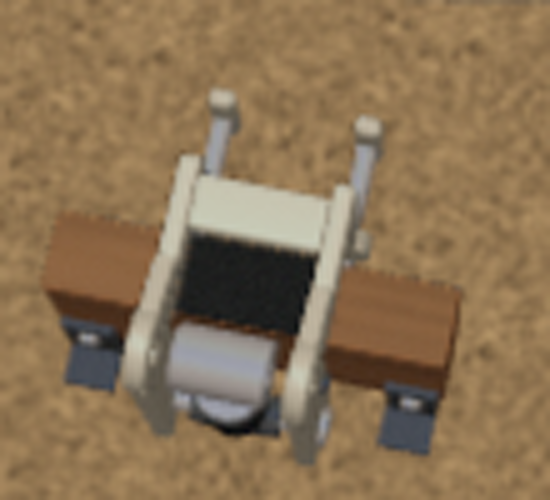

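View pics/scene4.png

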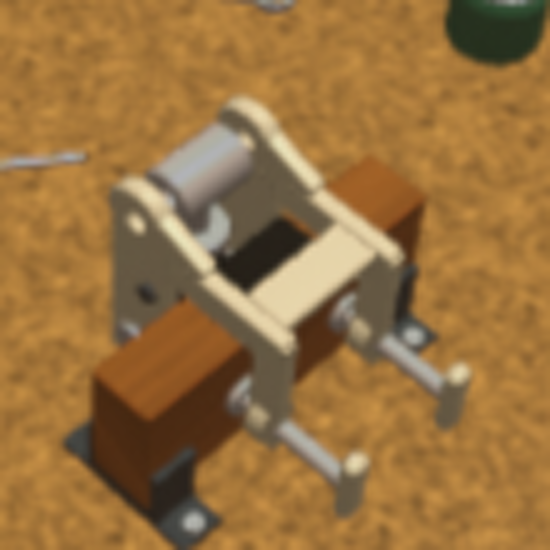

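```bash
python3 - <<'E'
from look import *
c=load("scene4");im=c["image"].astype(np.float32)
A=np.array([261.8,174.2]);B=np.array([283.44,158.0]);d=(B-A)/np.linalg.norm(B-A);n=np.array([-d[1],d[0]])
print("n",n,"L",np.linalg.norm(B-A))
off=np.arange(-10,10.1,.5)
for f in(.45,.55,.62,.7):
    p=A+f*(B-A)+off[:,None]*n
    v=cv2.remap(im,p[:,0].astype(np.float32)[None],p[:,1].astype(np.float32)[None],cv2.INTER_LINEAR)[0]
    print(f,[f"{o:.1f}:{int(x[0])},{int(x[1])},{int(x[2])}" for o,x in zip(off,v)])
for X in((.018,0),(-.018,0)):pass
u0=proj(c,W(0,0,.15));print("ex px/mm",(proj(c,W(.001,0,.15))-u0)@n,"ez",(proj(c,W(0,0,.151))-u0)@n)
a=np.linspace(0,6.28,200);q=[(proj(c,W(.018*np.cos(t),0,.15+.018*np.sin(t)))-u0)@n for t in a];print("sil",min(q),max(q))
E
```

```text
n [0.59928949 0.80053239] L 27.03201065403754
0.45 ['-10.0:165,118,57', '-9.5:169,121,59', '-9.0:174,124,61', '-8.5:177,127,64', '-8.0:179,132,73', '-7.5:181,137,85', '-7.0:177,144,107', '-6.5:175,152,129', '-6.0:177,162,147', '-5.5:178,168,155', '-5.0:178,173,161', '-4.5:177,175,164', '-4.0:175,175,166', '-3.5:175,175,169', '-3.0:175,175,174', '-2.5:176,176,179', '-2.0:176,175,177', '-1.5:175,174,173', '-1.0:174,173,167', '-0.5:172,168,159', '0.0:171,163,151', '0.5:170,158,146', '1.0:168,153,141', '1.5:162,147,136', '2.0:155,140,129', '2.5:148,133,122', '3.0:139,125,114', '3.5:130,117,106', '4.0:120,108,98', '4.5:110,98,89', '5.0:99,88,80', '5.5:91,81,72', '6.0:88,79,70', '6.5:92,84,75', '7.0:99,92,83', '7.5:108,102,93', '8.0:124,120,110', '8.5:140,137,127', '9.0:158,156,147', '9.5:166,166,156', '10.0:171,173,163']
0.55 ['-10.0:167,119,57', '-9.5:169,121,58', '-9.0:168,121,59', '-8.5:167,120,62', '-8.0:164,120,66', '-7.5:165,128,84', '-7.0:170,141,110', '-6.5:175,156,136', '-6.0:178,164,149', '-5.5:178,169,156', '-5.0:178,173,160', '-4.5:176,175,163', '-4.0:175,176,166', '-3.5:175,1
[... 1455 characters left out ...]
6.0:173,159,143', '-5.5:176,166,152', '-5.0:177,172,159', '-4.5:177,174,162', '-4.0:175,175,164', '-3.5:175,176,167', '-3.0:175,177,172', '-2.5:176,177,176', '-2.0:176,177,178', '-1.5:176,177,176', '-1.0:176,175,172', '-0.5:175,172,164', '0.0:175,168,157', '0.5:173,162,150', '1.0:170,156,144', '1.5:166,151,138', '2.0:158,143,131', '2.5:149,136,124', '3.0:141,127,116', '3.5:131,118,108', '4.0:121,109,99', '4.5:111,99,89', '5.0:100,90,79', '5.5:94,83,72', '6.0:91,80,67', '6.5:91,79,64', '7.0:95,83,65', '7.5:98,85,66', '8.0:100,86,66', '8.5:100,87,67', '9.0:100,87,66', '9.5:100,87,66', '10.0:100,87,66']
ex px/mm 0.3222394615223031 ez -0.18409946669845337
sil -6.680220904881217 6.674654440815285
```

>>> step_arm:
  moves: [0.2, 0, 0.3, -0.6, 0.2, 3, 0.3, -0.6, 0.2, 6, 0.3, -0.6]
  gripper: 5

```text
t: 5.8
position: [0.4989, -0.3565, 0.1591]
eef_rot: [-1.571, -0.069, 0.065]
contact_force: [-0.7, -0.6, -0.3]
finger_gap: 0.05
```

```bash
python3 - <<'E'
from look import *
go([.496,-.362,.031],np.radians(4));look(5,(130,230,230,330),(310,170,420,250))
E
```

```text
tool cm [-0.37 12.81 -0.51] turn 0.88 dist 0.128 head 4.88
```

View pics/scene5.png

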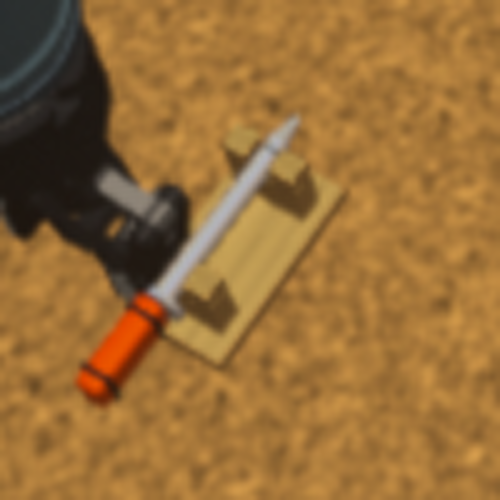

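View pics/top5.png

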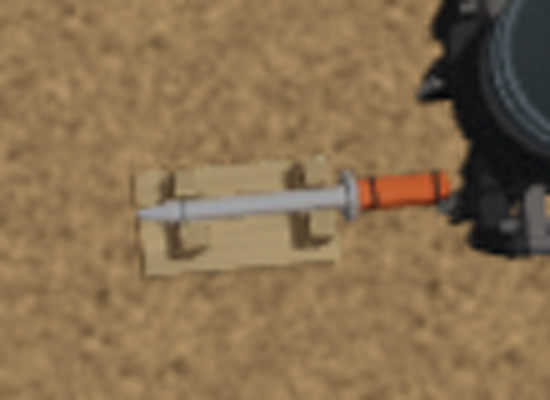

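>>> step_arm:
  moves: [-0.4, 4, -0.5, 0.9, -0.4, 8, -0.5, 0.9, -0.4, 9.5, -0.5, 0.9, -0.4, 9.5, -0.5, 0.9]

```text
t: 6.3
position: [0.4931, -0.3623, 0.0629]
eef_rot: [-1.568, -0.051, 0.054]
contact_force: [0.2, 0.2, -0.2]
finger_gap: 0.05
```

```bash
python3 - <<'E'
from look import *
go([.496,-.362,.031],np.radians(4));look(6,(130,230,230,330),(310,170,420,250))
E
```

```text
tool cm [ 0.3   3.19 -0.  ] turn -0.15 dist 0.032 head 3.85
```

View pics/scene6.png

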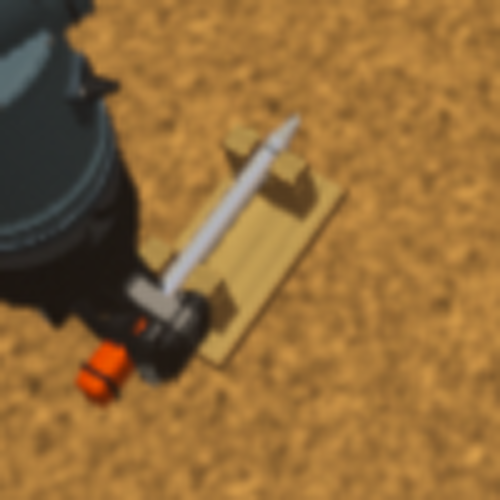

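View pics/top6.png

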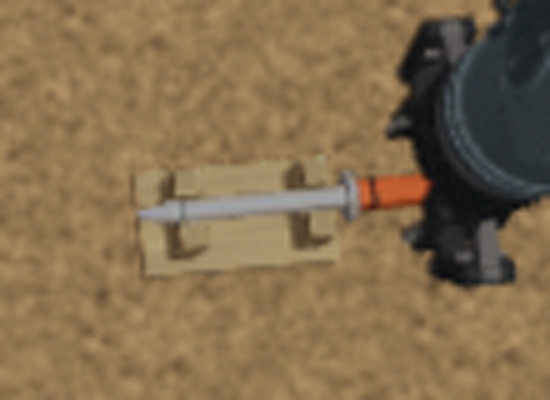

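Fingers straddle the grip in both views (grip at ~(105,370) scene crop, fingers at its middle). Lower and grip.

>>> step_arm:
  moves: [0.3, 2, 0, -0.1, 0.3, 3.1, 0, -0.1, 0.3, 3.1, 0, -0.1, 0.3, 3.1, 0, -0.1]

```text
t: 6.8
position: [0.4968, -0.3639, 0.0337]
eef_rot: [-1.571, -0.053, 0.052]
contact_force: [-0.5, 0.6, -1.0]
finger_gap: 0.05
```

>>> step_arm:
  moves: [0, 0, 0, 0, 0, 0, 0, 0, 0, 0, 0, 0, 0, 0, 0, 0, 0, 0, 0, 0, 0, 0, 0, 0]
  gripper: 1.2
  force: 60

```text
t: 7.4
position: [0.4955, -0.3641, 0.0332]
eef_rot: [-1.571, -0.051, 0.054]
contact_force: [-3.8, 0.5, 4.8]
finger_gap: 0.0149
```

```bash
python3 - <<'E'
from look import *
s=sense();print(s["position"],s["contact_force"],s["wrist_torque"],s["finger_gap"])
look(7,(130,230,230,330),(310,170,420,250))
E
```

```text
[ 0.49545745 -0.36411569  0.03324175] [-3.77991574  0.51925689  4.76412746] [0.30075648 0.80499178 0.16763569] 0.014881621220752619
```

View pics/scene7.png

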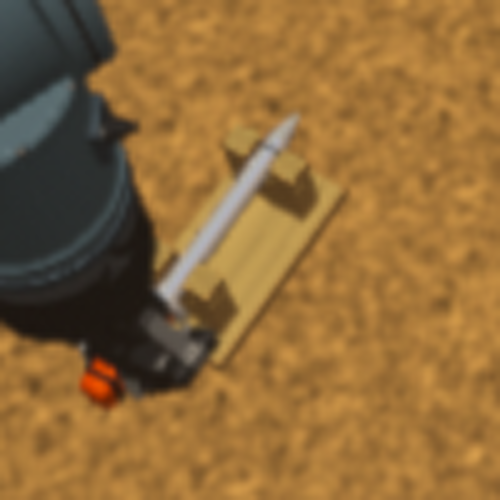

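>>> step_arm:
  moves: [0, -1, 0, 0, 0, -3, 0, 0, 0, -6, 0, 0, 0, -9, 0, 0, 0, -12, 0, 0, 0, -14, 0, 0, 0, -14, 0, 0]

```text
t: 8.2
position: [0.4985, -0.3646, 0.1765]
eef_rot: [-1.574, -0.057, 0.049]
contact_force: [-0.2, -0.9, -1.9]
finger_gap: 0.0147
```

```bash
python3 - <<'E'
from look import *
s=sense();print(s["position"],s["contact_force"],s["wrist_torque"],s["finger_gap"])
look(8,(110,150,260,300),(270,150,420,260),5)
# hover target: pin axis on nominal line, tip 25mm before ear: grip centre at y=-.047-.025-.142
for x in(.0015,):
    P=W(x,-.047-.060-.142,.1485-.0168);print(P);go(P,yaw)
E
```

```text
[ 0.49853563 -0.36461792  0.17645519] [-0.15540305 -0.92144155 -1.86194261] [-0.06906059 -0.02577877 -0.01640297] 0.014733622170645255
[ 0.49585394 -0.16386882  0.1317    ]
tool cm [ 1.3   4.09 19.93] turn 17.26 dist 0.204 head 3.86
```

View pics/scene8.png

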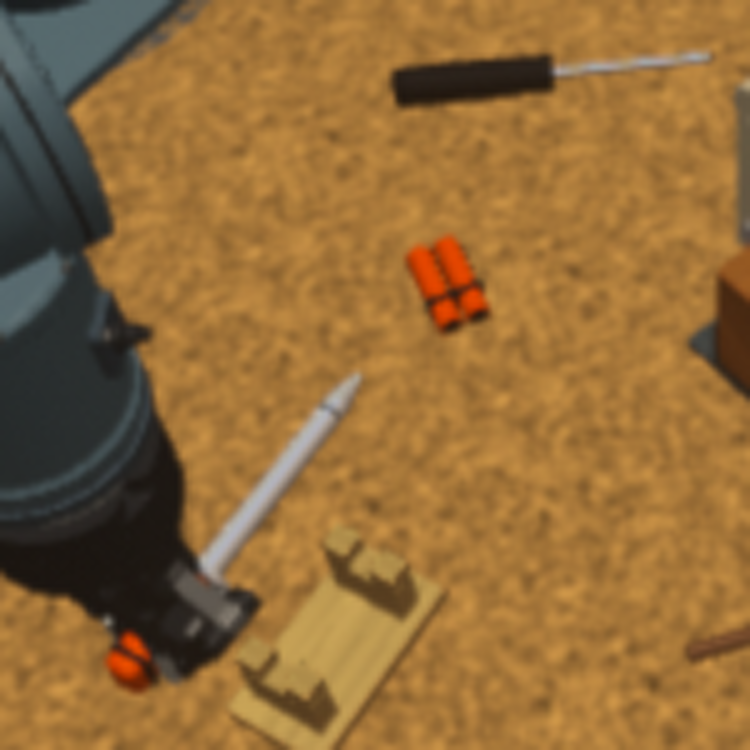

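View pics/top8.png

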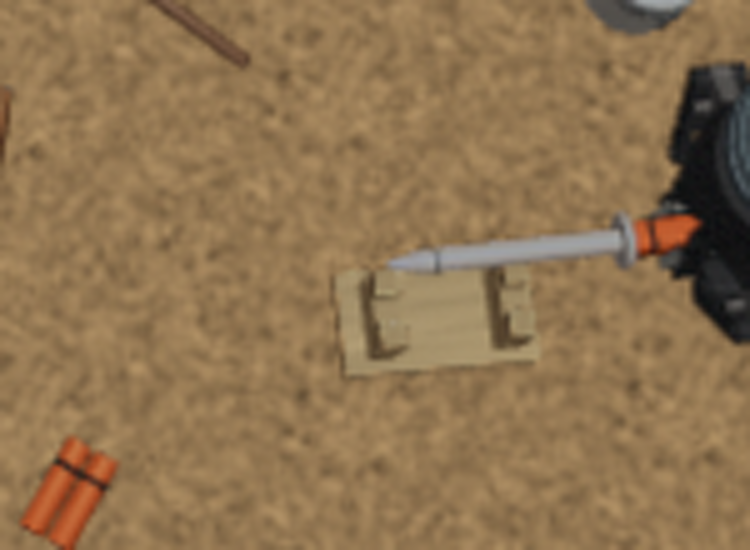

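```bash
cat > tip.py <<'E'
from look import *
def pin(s=None,dz=.0168):
    s=s or sense();R=Ro.from_rotvec(s["eef_rot"]).as_matrix();ax=R[:,2].copy()
    g=s["position"]-R[:,1]*dz; return g,(ax if ax[1]>0 else -ax)
E
python3 - <<'E'
from tip import *
S=load("scene8");T=load("top8");g,a=pin();t=g+.142*a
print("axis",a.round(4),"pred tip",t.round(4))
X,e=tri(S,(181.6,224.4),T,(347.6,202.8));print("tri",X.round(4),e)
print("proj S",proj(S,t).round(2),"T",proj(T,t).round(2))
c=g+.03*a;print("collar proj T",proj(T,c).round(2),"meas",(270+628/5-.4,150+240/5-.4))
E
```

```text
axis [-6.730e-02  9.977e-01 -3.000e-04] pred tip [ 0.4868 -0.2219  0.1894]
tri [ 0.4863 -0.2199  0.1875] 0.002262850680573181
proj S [180.59 224.78] T [348.18 202.14]
collar proj T [394.43 197.79] meas (395.20000000000005, 197.6)
```

>>> step_arm:
  moves: [1.3, 2, 4, 8, 1.3, 3, 9, 16, 1.3, 4, 14, 17.2, 1.3, 4, 17.5, 17.2, 1.3, 4, 19.9, 17.2, 1.3, 4, 19.9, 17.2, 1.3, 4, 19.9, 17.2, 1.3, 4, 19.9, 17.2]

```text
t: 9.1
position: [0.4954, -0.1655, 0.132]
eef_rot: [-1.563, 0.185, -0.183]
contact_force: [0.1, -0.2, -1.9]
finger_gap: 0.015
```

```bash
python3 - <<'E'
from tip import *
s=sense();g,a=pin(s);t=g+.142*a;q=t-O
print(s["t"],s["position"],s["contact_force"],"tip beam",(q@ex).round(4),(q@ey).round(4),q[2].round(4),"axis yaw",np.degrees(np.arctan2(-a[0],a[1])).round(2),"pitch",np.degrees(a[2]).round(2))
look(9,(200,130,320,240),(190,110,310,220),6)
S=load("scene9");T=load("top9");print("proj",proj(S,t).round(2),proj(T,t).round(2))
E
```

```text
9.1 [ 0.49541895 -0.16551369  0.131976  ] [ 0.06618576 -0.15708727 -1.8953791 ] tip beam 0.0016 -0.1087 0.1487 axis yaw -13.44 pitch -0.03
proj [244.02 186.52] [266.8  190.96]
```

View pics/scene9.png

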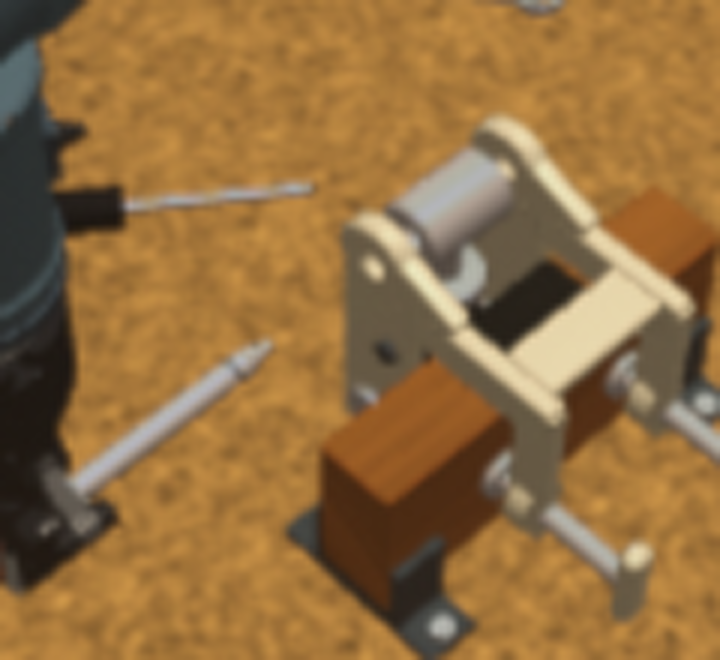

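View pics/top9.png

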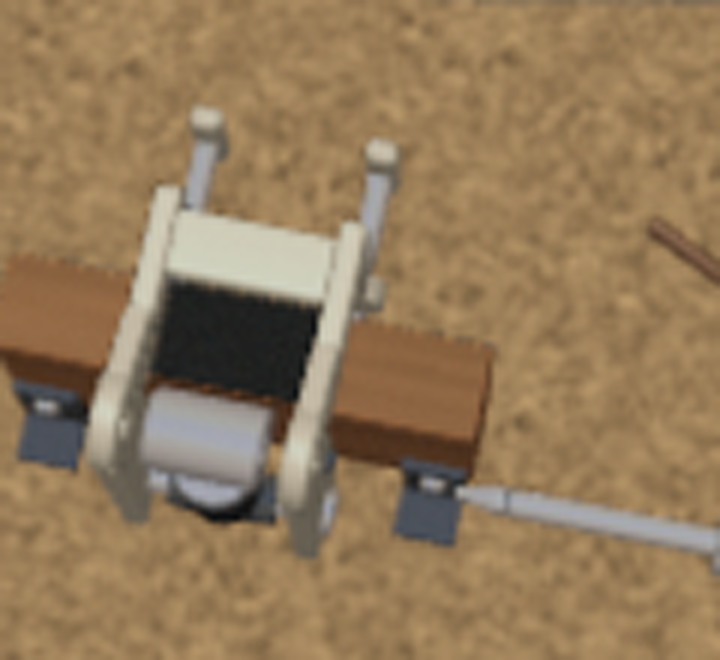

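```bash
cat > axis.py <<'E'
from tip import *
def prof(im,p,n,off):
    q=p+off[:,None]*n
    return cv2.remap(im,q[:,0].astype(np.float32)[None],q[:,1].astype(np.float32)[None],cv2.INTER_CUBIC)[0]
def shank(c,g,a,r0=.045,r1=.118):
    """centre-line offset of shank from predicted axis line, by blue-ness centroid"""
    im=c["image"].astype(np.float32);off=np.arange(-5,5.01,.1);out=[];
    P0,P1=proj(c,g+r0*a),proj(c,g+r1*a);d=(P1-P0)/np.linalg.norm(P1-P0);n=np.array([-d[1],d[0]])
    for r in np.linspace(r0,r1,15):
        v=prof(im,proj(c,g+r*a),n,off); w=v[:,2]-0.55*v[:,0]  # grey vs brown
        w=w-np.percentile(w,20); m=w>.5*w.max(); e=off[m]; out.append((e.min()+e.max())/2)
    return np.array(out),n
E
python3 - <<'E'
from axis import *
g,a=pin()
for nm in("scene","top"):
    c=load(nm+"9");o,n=shank(c,g,a);print(nm,"shank offs",o.round(2).tolist(),"n",n.round(3))
    u0=proj(c,W(0,0,.15));print(" ex",((proj(c,W(.001,0,.15))-u0)@n).round(3),"ez",((proj(c,W(0,0,.151))-u0)@n).round(3),"ey",((proj(c,W(0,0.001,.15))-u0)@n).round(3))
    if nm=="scene":
        for h,y in(((261.8,174.2),-.047),((283.44,158.0),.035)):
            b=g+a*((W(0,y,0)-g)@ey);print(" hole off",((np.array(h)-proj(c,b))@n).round(2))
    im=c["image"].astype(np.float32)
    for y in(-.02,-.01,0,.01,.02):
        b=proj(c,g+a*((W(0,y,0)-g)@ey));off=np.arange(-11,11.1,.25);v=prof(im,b,n,off)
        w=v[:,2]/v[:,0];m=w>.72;print(" eye",y,off[m].min(),off[m].max(), "gray runs", off[np.flatnonzero(np.diff(m.astype(int)))])
E
```

```text
scene shank offs [0.5, 0.6, 0.5, 0.45, 0.45, 0.45, 0.45, 0.45, 0.35, 0.35, 0.3, 0.4, 0.3, 0.3, 0.2] n [0.595 0.803]
 ex 0.322 ez -0.185 ey -0.0
 hole off 0.65
 hole off 0.51
 eye -0.02 -5.75 11.0 gray runs [-6.]
 eye -0.01 -6.0 11.0 gray runs [-6.25]
 eye 0 -6.25 11.0 gray runs [-6.5]
 eye 0.01 -6.0 6.75 gray runs [-6.25  6.75]
 eye 0.02 -6.0 6.75 gray runs [-6.25  6.75]
top shank offs [-0.45, -0.45, -0.45, -0.45, -0.55, -0.5, -0.55, -0.55, -0.6, -0.65, -0.55, -0.65, -0.65, -0.6, -0.8] n [ 0.201 -0.98 ]
 ex 0.386 ez 0.08 ey -0.0
 eye -0.02 -11.0 11.0 gray runs [6.25 8.5 ]
 eye -0.01 -11.0 11.0 gray runs [6.5 8.5]
 eye 0 -11.0 11.0 gray runs [6.5  8.25]
 eye 0.01 -11.0 11.0 gray runs [6.5  8.25]
 eye 0.02 -11.0 11.0 gray runs [6.25 8.25]
```

```bash
python3 - <<'E'
from axis import *
g,a=pin();c=load("top9");_,n=shank(c,g,a);im=c["image"].astype(np.float32);off=np.arange(-11,12.1,.5)
for y in(-.015,0,.015):
    b=proj(c,g+a*((W(0,y,0)-g)@ey));v=prof(im,b,n,off);print(y,[f"{o:.1f}:{x[0]:.0f},{x[1]:.0f},{x[2]:.0f}" for o,x in zip(off,v)])
# ear crowns: profile along ear mid plane
for y in(-.041,.041):
    b=proj(c,g+a*((W(0,y,0)-g)@ey));v=prof(im,b,n,off);print("ear",y,[f"{o:.1f}:{x[0]:.0f},{x[1]:.0f},{x[2]:.0f}" for o,x in zip(off,v)])
u0=proj(c,W(0,0,.15));t=np.linspace(0,6.28,300)
for r in(.018,.022):
    q=[(proj(c,W(r*np.cos(k),0,.15+r*np.sin(k)))-u0)@n for k in t];print(r,min(q),max(q))
E
```

```text
-0.015 ['-11.0:37,34,33', '-10.5:64,61,61', '-10.0:90,88,89', '-9.5:124,123,126', '-9.0:142,142,147', '-8.5:151,150,158', '-8.0:143,143,152', '-7.5:131,129,135', '-7.0:120,114,114', '-6.5:121,113,109', '-6.0:133,125,121', '-5.5:146,137,133', '-5.0:153,144,140', '-4.5:160,151,147', '-4.0:163,155,150', '-3.5:166,159,154', '-3.0:167,163,158', '-2.5:167,166,163', '-2.0:168,169,168', '-1.5:168,170,174', '-1.0:167,170,178', '-0.5:166,169,180', '0.0:165,167,179', '0.5:164,166,177', '1.0:164,166,176', '1.5:164,166,173', '2.0:166,168,169', '2.5:167,168,164', '3.0:167,166,161', '3.5:165,161,157', '4.0:163,158,154', '4.5:159,153,149', '5.0:157,149,145', '5.5:149,140,135', '6.0:132,122,116', '6.5:110,97,89', '7.0:89,69,55', '7.5:73,48,31', '8.0:50,35,24', '8.5:33,31,29', '9.0:27,30,30', '9.5:32,33,31', '10.0:31,33,32', '10.5:30,30,30', '11.0:30,30,30', '11.5:31,31,31', '12.0:31,32,31']
0 ['-11.0:122,122,125', '-10.5:148,149,156', '-10.0:161,163,174', '-9.5:167,170,182', '-9.0:164,166,177', '-8.5:160,162,173', '-8.0:150,151,160', '-7.5:128,125,128', '-7.0:113,106,104', '-6.5:116,109,104', '-6.0:1
[... 2810 characters left out ...]
:155,146,128', '-3.0:156,147,130', '-2.5:153,144,127', '-2.0:153,145,127', '-1.5:154,147,129', '-1.0:159,153,135', '-0.5:164,158,140', '0.0:164,157,140', '0.5:165,158,140', '1.0:166,160,141', '1.5:164,157,138', '2.0:160,151,133', '2.5:160,151,133', '3.0:160,151,133', '3.5:163,153,134', '4.0:165,156,136', '4.5:165,156,137', '5.0:165,155,136', '5.5:166,156,137', '6.0:165,155,136', '6.5:168,157,139', '7.0:172,161,142', '7.5:182,170,151', '8.0:187,176,156', '8.5:190,178,159', '9.0:185,174,154', '9.5:185,174,154', '10.0:187,176,156', '10.5:190,179,159', '11.0:192,181,161', '11.5:194,183,163', '12.0:193,183,162']
0.018 -7.100092381492892 7.103453710845017
0.022 -8.678005006344177 8.683270966877256
```

>>> step_arm:
  moves: [0, 0.05, 1.5, 0.4, -0.03, 0.05, 3.5, 0.4, -0.03, 0.05, 5, 0.4, -0.03, 0.05, 5, 0.4, -0.03, 0.05, 5, 0.4]

```text
t: 9.7
position: [0.507, -0.1167, 0.132]
eef_rot: [-1.563, 0.189, -0.189]
contact_force: [-0.5, -0.4, -2.1]
finger_gap: 0.0151
```

```bash
cat > st.py <<'E'
from axis import *
def st():
    s=sense();g,a=pin(s);t=g+.142*a;q=t-O;F=s["contact_force"]
    print("t",s["t"],"tip beam mm",(1e3*np.array([q@ex,q@ey,q[2]])).round(2),"grip x,z",((g-O)@ex*1e3).round(2),(g[2]*1e3).round(2),"yaw",np.degrees(np.arctan2(-a[0],a[1])).round(2),"pitch",np.degrees(a[2]).round(2),"F beam",np.array([F@ex,F@ey,F[2]]).round(2),"tq",np.array([s["wrist_torque"]@v for v in(ex,ey,ez)]).round(2),"gap",round(s["finger_gap"],4))
    return g,a
E
python3 - <<'E'
from st import *
g,a=st()
look(10,(200,130,320,240),(190,110,310,220),6)
for nm in("scene","top"):
    c=load(nm+"10");o,n=shank(c,g,a);print(nm,o.round(2).tolist())
    if nm=="scene":
        for h,y in(((261.8,174.2),-.047),((283.44,158.0),.035)):
            b=g+a*((W(0,y,0)-g)@ey);print(" hole off",((np.array(h)-proj(c,b))@n).round(2))
E
```

```text
t 9.7 tip beam mm [  2.39 -58.47 148.75] grip x,z 1.44 148.84 yaw -13.78 pitch -0.04 F beam [-0.41 -0.54 -2.1 ] tq [-0.13 -0.02  0.04] gap 0.0151
scene [0.45, 0.6, 0.5, 0.45, 0.5, 0.45, 0.55, 0.5, 0.4, 0.4, 0.35, 0.3, 0.35, 0.4, 0.4]
 hole off 0.43
 hole off 0.16
top [-0.3, -0.45, -0.4, -0.45, -0.45, -0.4, -0.6, -0.45, -0.55, -0.65, -1.45, -0.5, -0.5, -1.6, -0.55]
```

View pics/scene10.png

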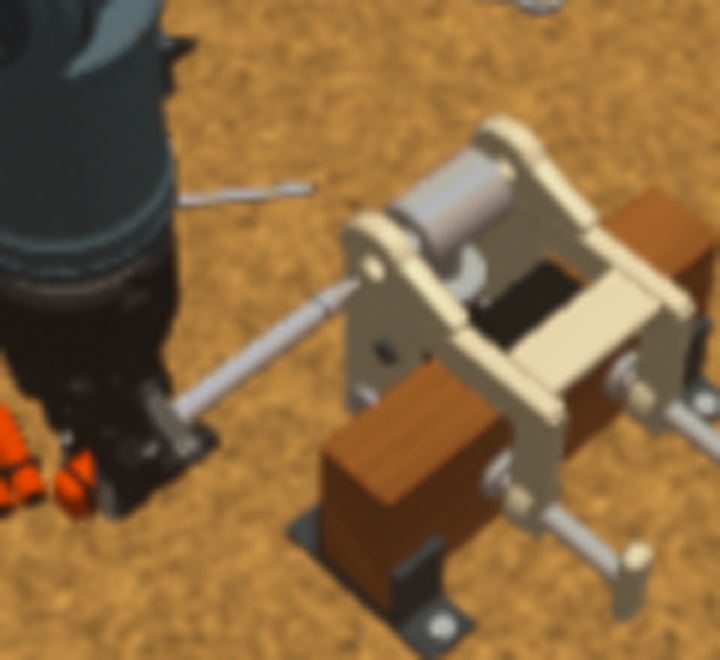

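View pics/top10.png

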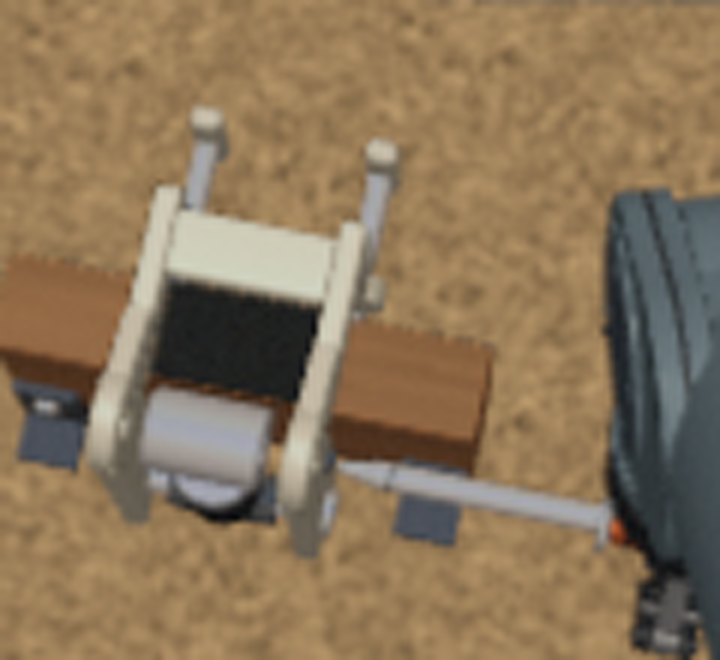

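>>> step_arm:
  moves: [0, 0, 0.3, 0, 0, 0, 0.6, 0, 0, 0, 0.9, 0, 0, 0, 1.2, 0, 0, 0, 1.2, 0]

```text
t: 10.3
position: [0.5102, -0.1032, 0.1322]
eef_rot: [-1.562, 0.187, -0.188]
contact_force: [-0.4, 1.0, -0.9]
finger_gap: 0.0151
```

```bash
python3 -c "
from st import *
st()"
```

```text
t 10.3 tip beam mm [  2.13 -44.62 149.05] grip x,z 1.42 149.0 yaw -13.69 pitch 0.02 F beam [-0.62  0.84 -0.92] tq [-0.06 -0.02 -0.07] gap 0.0151
```

>>> step_arm:
  moves: [0, 0, 0.2, 0, 0, 0, 0.4, 0, 0, 0, 0.4, 0]

```text
t: 10.6
position: [0.5111, -0.0996, 0.1322]
eef_rot: [-1.562, 0.188, -0.188]
contact_force: [0.5, 0.6, -1.3]
finger_gap: 0.0148
```

```bash
python3 -c "
from st import *
st()"
```

```text
t 10.6 tip beam mm [  2.23 -40.96 149.01] grip x,z 1.44 148.99 yaw -13.72 pitch 0.01 F beam [ 0.32  0.72 -1.28] tq [-0.07  0.02 -0.01] gap 0.0148
```

>>> step_arm:
  moves: [0, 0, 0.2, 0, 0, 0, 0.4, 0, 0, 0, 0.4, 0]

```text
t: 10.9
position: [0.5121, -0.0958, 0.1322]
eef_rot: [-1.562, 0.188, -0.188]
contact_force: [-0.6, 0.0, -0.3]
finger_gap: 0.0147
```

```bash
python3 -c "
from st import *
st()"
```

```text
t 10.9 tip beam mm [  2.31 -37.01 149.04] grip x,z 1.51 149.02 yaw -13.72 pitch 0.01 F beam [-0.55 -0.13 -0.31] tq [ 0.01 -0.01 -0.  ] gap 0.0147
```

>>> step_arm:
  moves: [0, 0, 0.2, 0, 0, 0, 0.4, 0, 0, 0, 0.4, 0]

```text
t: 11.2
position: [0.513, -0.0923, 0.1323]
eef_rot: [-1.563, 0.188, -0.188]
contact_force: [-1.3, -1.4, 0.5]
finger_gap: 0.0148
```

```bash
python3 -c "
from st import *
st();look(11,(220,130,320,230),(190,120,290,220),6)"
```

```text
t 11.2 tip beam mm [  2.4  -33.42 149.06] grip x,z 1.55 149.1 yaw -13.74 pitch -0.02 F beam [-0.98 -1.68  0.5 ] tq [-0.09  0.1   0.06] gap 0.0148
```

View pics/scene11.png

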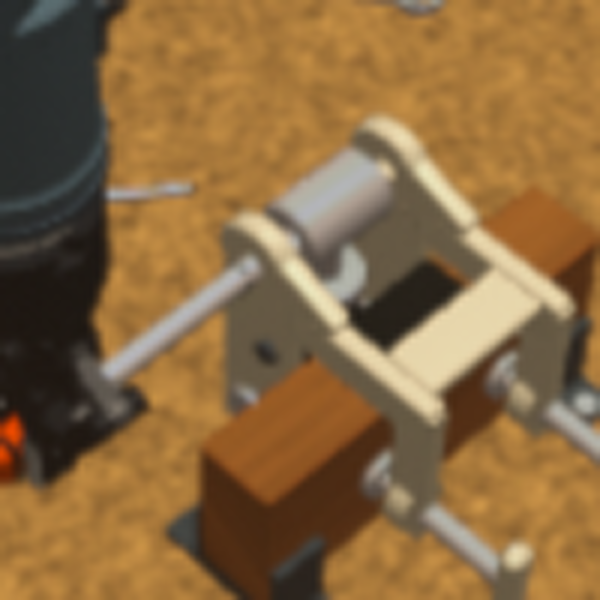

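View pics/top11.png

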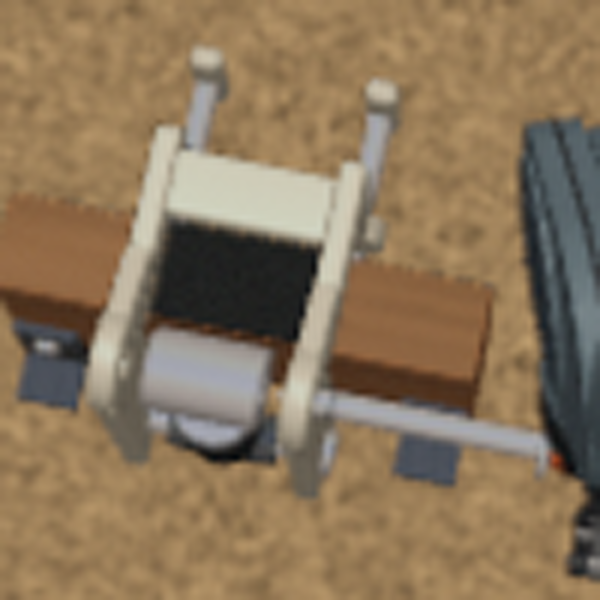

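>>> step_arm:
  moves: [0, -0.04, 0, 0, 0, -0.04, 0.15, 0, 0, -0.04, 0.3, 0, 0, -0.04, 0.3, 0]

```text
t: 11.7
position: [0.5138, -0.0888, 0.1326]
eef_rot: [-1.562, 0.188, -0.188]
contact_force: [-0.3, -1.5, 0.7]
finger_gap: 0.015
```

```bash
python3 -c "
from st import *
st()"
```

```text
t 11.7 tip beam mm [  2.34 -29.85 149.48] grip x,z 1.55 149.43 yaw -13.72 pitch 0.02 F beam [ 0.03 -1.57  0.69] tq [0.03 0.1  0.05] gap 0.015
```

>>> step_arm:
  moves: [0, -0.04, 0, 0, 0, -0.04, 0.1, 0, 0, -0.04, 0.2, 0, 0, -0.04, 0.2, 0]

```text
t: 12.1
position: [0.5141, -0.0872, 0.133]
eef_rot: [-1.562, 0.188, -0.188]
contact_force: [-1.6, -0.8, 0.1]
finger_gap: 0.0152
```

```bash
python3 -c "
from st import *
st()"
```

```text
t 12.1 tip beam mm [  2.32 -28.14 149.79] grip x,z 1.5 149.77 yaw -13.73 pitch 0.01 F beam [-1.32 -1.18  0.07] tq [0.04 0.14 0.06] gap 0.0152
```

>>> step_arm:
  moves: [-0.02, -0.03, 0, 0, -0.02, -0.03, 0.2, 0, -0.02, -0.03, 0.4, 0, -0.02, -0.03, 0.4, 0]

```text
t: 12.5
position: [0.515, -0.0829, 0.1333]
eef_rot: [-1.562, 0.188, -0.188]
contact_force: [-0.9, 0.2, -1.1]
finger_gap: 0.015
```

```bash
python3 -c "
from st import *
st()"
```

```text
t 12.5 tip beam mm [  2.12 -23.77 150.13] grip x,z 1.35 150.08 yaw -13.71 pitch 0.02 F beam [-0.95 -0.02 -1.14] tq [0.1  0.07 0.01] gap 0.015
```

>>> step_arm:
  moves: [0, 0, 0.2, 0, 0, 0, 0.4, 0, 0, 0, 0.4, 0]

```text
t: 12.8
position: [0.5159, -0.0791, 0.1333]
eef_rot: [-1.562, 0.188, -0.188]
contact_force: [1.0, -0.0, -0.3]
finger_gap: 0.0152
```

```bash
python3 -c "
from st import *
st()"
```

```text
t 12.8 tip beam mm [  2.15 -19.86 150.14] grip x,z 1.36 150.09 yaw -13.72 pitch 0.02 F beam [ 0.93  0.19 -0.25] tq [0.17 0.04 0.08] gap 0.0152
```

>>> step_arm:
  moves: [0, -0.03, 0.2, 0, 0, -0.03, 0.4, 0, 0, -0.03, 0.4, 0]

```text
t: 13.1
position: [0.5169, -0.0751, 0.1336]
eef_rot: [-1.562, 0.188, -0.188]
contact_force: [0.3, 0.8, -0.8]
finger_gap: 0.015
```

```bash
python3 -c "
from st import *
st()"
```

```text
t 13.1 tip beam mm [  2.14 -15.82 150.4 ] grip x,z 1.37 150.35 yaw -13.71 pitch 0.02 F beam [ 0.12  0.86 -0.84] tq [ 0.02 -0.06  0.01] gap 0.015
```

>>> step_arm:
  moves: [0, 0, 0.2, 0, 0, 0, 0.4, 0, 0, 0, 0.4, 0]

```text
t: 13.4
position: [0.5178, -0.0713, 0.1336]
eef_rot: [-1.562, 0.188, -0.188]
contact_force: [-0.9, 0.9, -1.5]
finger_gap: 0.0153
```

```bash
python3 -c "
from st import *
st()"
```

```text
t 13.4 tip beam mm [  2.19 -11.91 150.4 ] grip x,z 1.4 150.37 yaw -13.72 pitch 0.01 F beam [-1.08  0.69 -1.5 ] tq [ 0.06  0.06 -0.02] gap 0.0153
```

Sliding freely; continue in larger increments.

>>> step_arm:
  moves: [0, 0, 0.25, 0, 0, 0, 0.5, 0, 0, 0, 0.8, 0, 0, 0, 0.8, 0]

```text
t: 13.8
position: [0.5198, -0.0632, 0.1336]
eef_rot: [-1.562, 0.188, -0.188]
contact_force: [0.2, 1.3, -1.8]
finger_gap: 0.0152
```

```bash
python3 -c "
from st import *
st()"
```

```text
t 13.8 tip beam mm [  2.2   -3.56 150.48] grip x,z 1.46 150.4 yaw -13.7 pitch 0.03 F beam [-0.13  1.3  -1.77] tq [0.08 0.08 0.05] gap 0.0152
```

>>> step_arm:
  moves: [0, 0, 0.25, 0, 0, 0, 0.5, 0, 0, 0, 0.8, 0, 0, 0, 0.8, 0]

```text
t: 14.2
position: [0.5217, -0.0555, 0.1336]
eef_rot: [-1.562, 0.188, -0.188]
contact_force: [-0.5, 1.8, -0.8]
finger_gap: 0.0149
```

```bash
python3 -c "
from st import *
st();look(12,(220,130,320,230),(190,120,290,220),6)"
```

```text
t 14.2 tip beam mm [  2.27   4.37 150.47] grip x,z 1.52 150.4 yaw -13.7 pitch 0.03 F beam [-0.94  1.61 -0.8 ] tq [0.07 0.13 0.04] gap 0.0149
```

View pics/scene12.png

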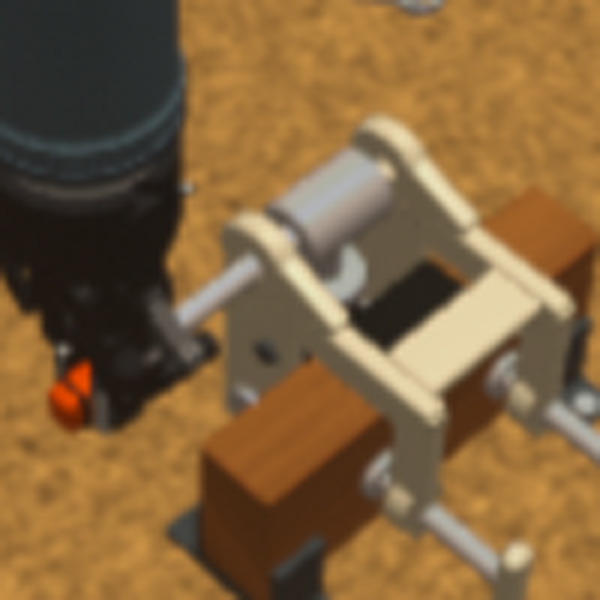

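>>> step_arm:
  moves: [0, 0, 0.25, 0, 0, 0, 0.5, 0, 0, 0, 0.75, 0, 0, 0, 1, 0, 0, 0, 1, 0]

```text
t: 14.8
position: [0.524, -0.0459, 0.1336]
eef_rot: [-1.562, 0.188, -0.188]
contact_force: [-0.9, 1.2, -0.7]
finger_gap: 0.015
```

```bash
python3 -c "
from st import *
st()"
```

```text
t 14.8 tip beam mm [  2.34  14.28 150.45] grip x,z 1.57 150.39 yaw -13.71 pitch 0.02 F beam [-1.11  0.96 -0.73] tq [0.14 0.28 0.1 ] gap 0.015
```

>>> step_arm:
  moves: [0, 0, 0.25, 0, 0, 0, 0.5, 0, 0, 0, 0.75, 0, 0, 0, 1, 0, 0, 0, 1, 0]

```text
t: 15.3
position: [0.5264, -0.0361, 0.1336]
eef_rot: [-1.562, 0.188, -0.188]
contact_force: [-2.1, -0.1, 0.6]
finger_gap: 0.015
```

```bash
python3 -c "
from st import *
st()"
```

```text
t 15.3 tip beam mm [  2.32  24.31 150.46] grip x,z 1.57 150.4 yaw -13.7 pitch 0.02 F beam [-2.   -0.61  0.59] tq [0.01 0.32 0.08] gap 0.015
```

>>> step_arm:
  moves: [0, 0, 0.25, 0, 0, 0, 0.5, 0, 0, 0, 0.75, 0, 0, 0, 1, 0, 0, 0, 1, 0]

```text
t: 15.8
position: [0.5287, -0.0265, 0.1336]
eef_rot: [-1.562, 0.188, -0.188]
contact_force: [-2.6, -1.3, 1.4]
finger_gap: 0.0153
```

```bash
python3 -c "
from st import *
st()"
```

```text
t 15.8 tip beam mm [  2.35  34.27 150.45] grip x,z 1.58 150.39 yaw -13.71 pitch 0.02 F beam [-2.18 -1.9   1.4 ] tq [-0.15  0.5   0.17] gap 0.0153
```

>>> step_arm:
  moves: [-0.03, -0.04, 0, -0.2, -0.03, -0.04, 0, -0.2]

```text
t: 16.0
position: [0.5288, -0.0265, 0.134]
eef_rot: [-1.562, 0.185, -0.186]
contact_force: [-0.2, 0.5, -1.6]
finger_gap: 0.0154
```

```bash
python3 -c "
from st import *
st()"
```

```text
t 16.0 tip beam mm [  2.06  34.23 150.95] grip x,z 1.74 150.81 yaw -13.53 pitch 0.05 F beam [-0.31  0.4  -1.59] tq [-0.01  0.01  0.04] gap 0.0154
```

>>> step_arm:
  moves: [0, 0, 0.2, 0, 0, 0, 0.4, 0, 0, 0, 0.6, 0, 0, 0, 0.6, 0]

```text
t: 16.4
position: [0.53, -0.0206, 0.134]
eef_rot: [-1.562, 0.185, -0.185]
contact_force: [0.6, -0.1, -2.1]
finger_gap: 0.0151
```

```bash
python3 -c "
from st import *
st()"
```

```text
t 16.4 tip beam mm [  1.75  40.3  150.86] grip x,z 1.48 150.79 yaw -13.51 pitch 0.03 F beam [ 0.63  0.04 -2.1 ] tq [-0.05 -0.02  0.03] gap 0.0151
```

>>> step_arm:
  moves: [0, 0, 0.2, 0, 0, 0, 0.4, 0, 0, 0, 0.6, 0, 0, 0, 0.6, 0]

```text
t: 16.8
position: [0.5313, -0.0148, 0.134]
eef_rot: [-1.563, 0.185, -0.185]
contact_force: [-0.0, 0.8, -1.5]
finger_gap: 0.0152
```

```bash
python3 -c "
from st import *
st()"
```

```text
t 16.8 tip beam mm [  1.67  46.17 150.84] grip x,z 1.4 150.8 yaw -13.51 pitch 0.02 F beam [-0.23  0.81 -1.54] tq [-0.15  0.03 -0.05] gap 0.0152
```

>>> step_arm:
  moves: [0, 0, 0.2, 0, 0, 0, 0.4, 0, 0, 0, 0.6, 0, 0, 0, 0.6, 0]

```text
t: 17.2
position: [0.5327, -0.009, 0.134]
eef_rot: [-1.563, 0.185, -0.185]
contact_force: [0.3, -0.5, -1.9]
finger_gap: 0.0148
```

```bash
python3 -c "
from st import *
st()"
```

```text
t 17.2 tip beam mm [  1.72  52.15 150.85] grip x,z 1.44 150.8 yaw -13.51 pitch 0.02 F beam [ 0.4  -0.4  -1.95] tq [-0.06 -0.03 -0.  ] gap 0.0148
```

>>> step_arm:
  moves: [0, 0, 0.2, 0, 0, 0, 0.4, 0, 0, 0, 0.5, 0, 0, 0, 0.5, 0]

```text
t: 17.6
position: [0.5338, -0.0043, 0.134]
eef_rot: [-1.563, 0.185, -0.185]
contact_force: [-0.8, 0.1, -0.6]
finger_gap: 0.0149
```

```bash
python3 -c "
from st import *
st();look(13,(220,130,320,230),(190,120,290,220),6)"
```

```text
t 17.6 tip beam mm [  1.73  57.02 150.84] grip x,z 1.43 150.81 yaw -13.52 pitch 0.01 F beam [-0.81 -0.05 -0.57] tq [-0.    0.11 -0.  ] gap 0.0149
```

View pics/scene13.png

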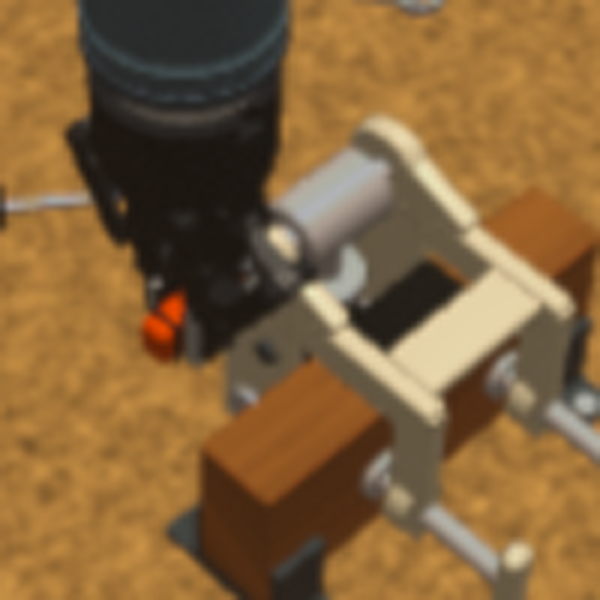

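View pics/top13.png

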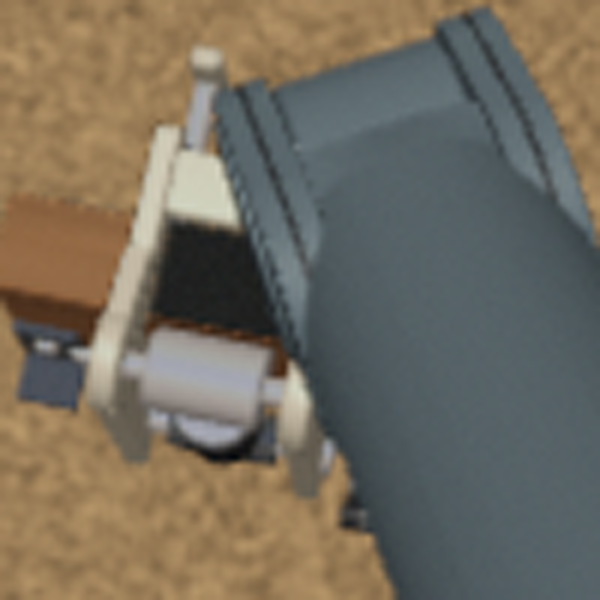

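>>> step_arm:
  moves: [0, 0, 0.1, 0, 0, 0, 0.2, 0, 0, 0, 0.3, 0, 0, 0, 0.4, 0, 0, 0, 0.4, 0]

```text
t: 18.2
position: [0.5346, -0.0005, 0.134]
eef_rot: [-1.563, 0.185, -0.185]
contact_force: [-0.8, -0.2, -0.8]
finger_gap: 0.0151
```

>>> step_arm:
  moves: [0, 0, 0.1, 0, 0, 0, 0.1, 0]

```text
t: 18.4
position: [0.5349, 0.0003, 0.134]
eef_rot: [-1.563, 0.186, -0.185]
contact_force: [-0.9, -1.2, 0.3]
finger_gap: 0.0149
```

```bash
python3 -c "
from st import *
st()"
```

```text
t 18.4 tip beam mm [  1.73  61.75 150.76] grip x,z 1.4 150.76 yaw -13.54 pitch -0.0 F beam [-0.61 -1.33  0.31] tq [-0.19  0.21  0.  ] gap 0.0149
```

>>> step_arm:
  moves: [0, 0, 0.1, 0, 0, 0, 0.1, 0]

```text
t: 18.6
position: [0.5351, 0.0013, 0.134]
eef_rot: [-1.563, 0.186, -0.185]
contact_force: [-1.0, -0.1, 0.3]
finger_gap: 0.0149
```

```bash
python3 -c "
from st import *
st()"
```

```text
t 18.6 tip beam mm [  1.71  62.78 150.75] grip x,z 1.38 150.75 yaw -13.53 pitch 0.0 F beam [-0.98 -0.31  0.3 ] tq [-0.2   0.17  0.01] gap 0.0149
```

>>> step_arm:
  moves: [0, 0, 0.1, 0, 0, 0, 0.1, 0]

```text
t: 18.8
position: [0.5351, 0.0014, 0.134]
eef_rot: [-1.564, 0.186, -0.186]
contact_force: [-2.7, -3.0, 2.0]
finger_gap: 0.0153
```

```bash
python3 -c "
from st import *
st()"
```

```text
t 18.8 tip beam mm [  1.8   62.89 150.59] grip x,z 1.38 150.75 yaw -13.57 pitch -0.06 F beam [-1.9  -3.57  1.98] tq [-0.74  0.27  0.01] gap 0.0153
```

>>> step_arm:
  moves: [0, 0, 0.1, 0, 0, 0, 0.1, 0]

```text
t: 19.0
position: [0.5351, 0.0014, 0.134]
eef_rot: [-1.565, 0.187, -0.186]
contact_force: [-3.5, -6.6, 2.7]
finger_gap: 0.0148
```

```bash
python3 -c "
from st import *
st()"
```

```text
t 19.0 tip beam mm [  1.91  62.95 150.44] grip x,z 1.38 150.77 yaw -13.62 pitch -0.13 F beam [-1.9  -7.2   2.71] tq [-1.37  0.38  0.1 ] gap 0.0148
```

>>> step_arm:
  moves: [-0.02, -0.03, -0.15, 0, -0.02, -0.03, -0.15, 0]

```text
t: 19.2
position: [0.5351, 0.0014, 0.1342]
eef_rot: [-1.563, 0.186, -0.186]
contact_force: [-1.1, -3.1, -0.3]
finger_gap: 0.0152
```

```bash
python3 -c "
from st import *
st()"
```

```text
t 19.2 tip beam mm [  1.75  62.9  151.  ] grip x,z 1.35 151.01 yaw -13.56 pitch -0.0 F beam [-0.33 -3.24 -0.27] tq [-0.78  0.07 -0.04] gap 0.0152
```

>>> step_arm:
  moves: [0, 0, 0, 0, 0, 0, 0, 0, 0, 0, 0, 0, 0, 0, 0, 0, 0, 0, 0, 0]
  gripper: 5

```text
t: 19.7
position: [0.5352, 0.0019, 0.1343]
eef_rot: [-1.563, 0.185, -0.186]
contact_force: [-0.5, -0.4, -0.7]
finger_gap: 0.05
```

```bash
python3 -c "
from st import *
st();look(14,(220,130,320,230),(190,120,290,220),6)"
```

```text
t 19.7 tip beam mm [  1.63  63.4  151.15] grip x,z 1.31 151.12 yaw -13.53 pitch 0.01 F beam [-0.4  -0.55 -0.72] tq [ 0.01  0.02 -0.01] gap 0.05
```

View pics/scene14.png

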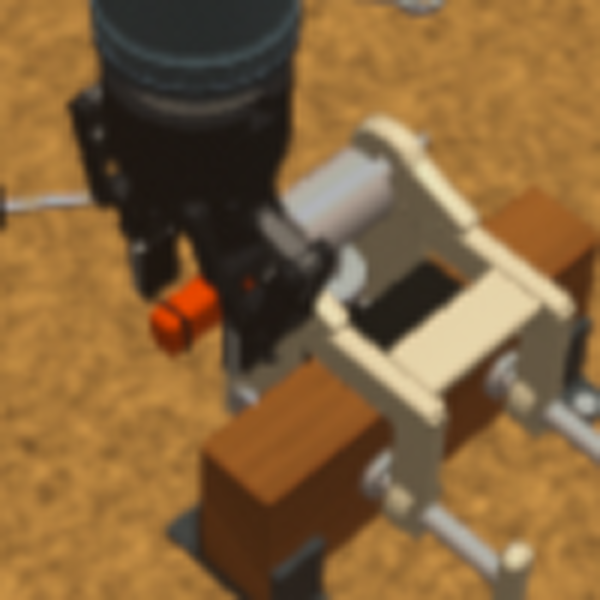

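Released; the fingers straddle the grip. Lift straight up, then move aside so both cameras can see.

>>> step_arm:
  moves: [0, -2, 0, 0, 0, -5, 0, 0, 0, -9, 0, 0, 0, -11, -3, 0, 0, -11, -8, 0, 0, -11, -13, 0, 0, -11, -18, 0, 0, -11, -22, 0, 0, -11, -26, 0, 0, -11, -30, 0, 0, -11, -30, 0, 0, -11, -30, 0]

```text
t: 21.0
position: [0.4644, -0.2906, 0.2441]
eef_rot: [-1.562, 0.188, -0.187]
contact_force: [1.2, -0.3, 0.4]
finger_gap: 0.0499
```

```bash
python3 -c "
from st import *
st();look(15,(220,130,320,230),(190,120,290,220),6)
c=load('scene15');cv2.imwrite('pics/full15.png',c['image'][:,:,::-1])"
```

```text
t 21.0 tip beam mm [   0.94 -237.63  260.94] grip x,z 0.25 260.9 yaw -13.68 pitch 0.01 F beam [1.26 0.04 0.42] tq [ 0.04  0.01 -0.02] gap 0.0499
```

View pics/scene15.png

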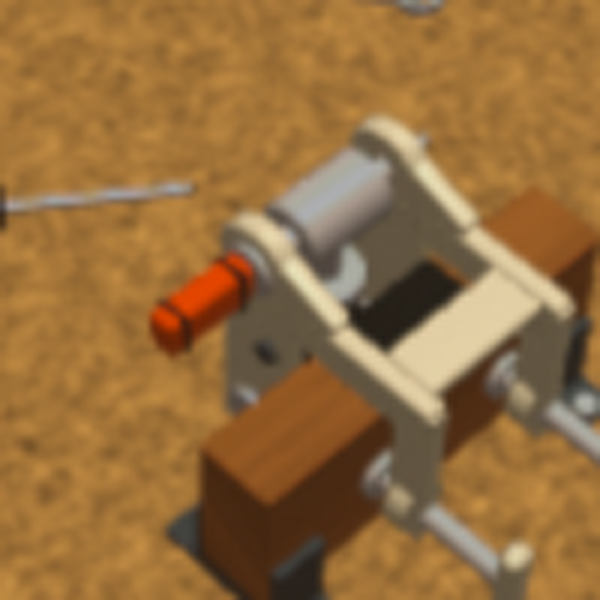

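View pics/top15.png

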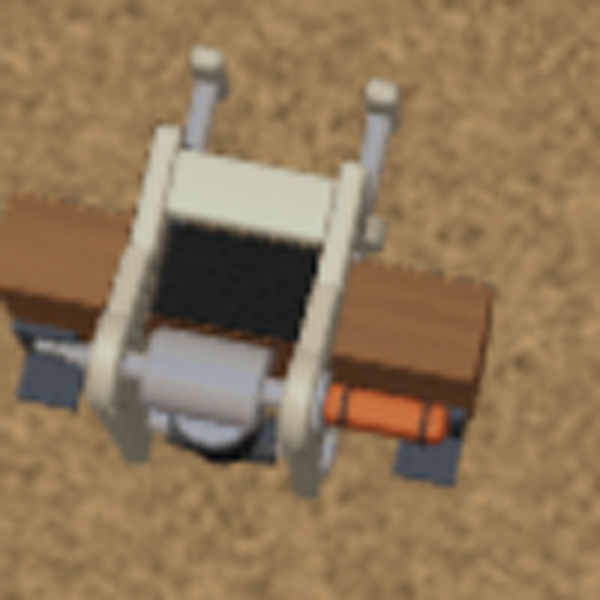

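```bash
python3 - <<'E'
from st import *
S=load("scene15")["image"][:,:,::-1];T=load("top15")["image"][:,:,::-1]
a=cv2.resize(S[160:195,240:275],(400,400),interpolation=cv2.INTER_CUBIC);b=cv2.resize(T[165:205,230:270],(400,400),interpolation=cv2.INTER_CUBIC)
cv2.imwrite("pics/z.png",np.hstack([a,b]))
# tip and grip-end triangulation
c1,c2=load("scene15"),load("top15")
s=(220+428/6-.4,130+137/6-.4);t=(190+36/6-.4,120+345/6-.4)
X,e=tri(c1,s,c2,t);q=X-O;print("tip beam",(q@ex).round(4),(q@ey).round(4),q[2].round(4),e)
s=(220+165/6-.4,130+328/6-.4);t=(190+443/6-.4,120+423/6-.4)
X2,e=tri(c1,s,c2,t);q=X2-O;print("grip end",(q@ex).round(4),(q@ey).round(4),q[2].round(4),e,"len",np.linalg.norm(X-X2))
E
```

```text
tip beam -0.0003 0.0747 0.1395 0.007424351884645089
grip end 0.0021 -0.0993 0.1501 0.0014902005305064427 len 0.1744048075560181
```

View pics/z.png

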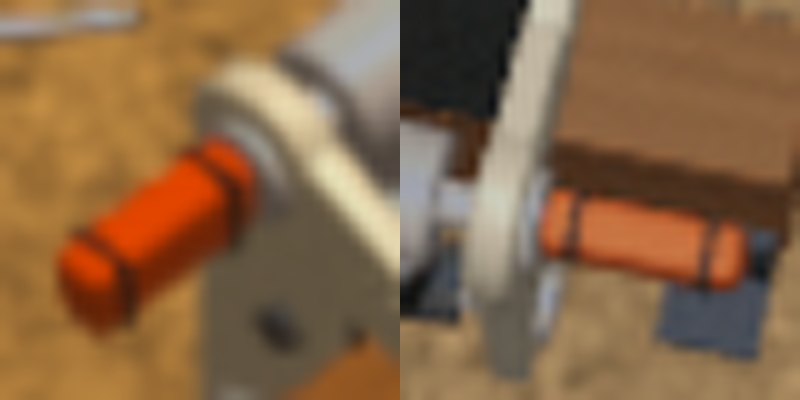

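```bash
python3 -c "
from workcell import close_job
print(close_job())"
```

```text
the job is handed in; nothing more can be done
None
```

The ram is upright and the orange-grip pin is in: through the right ear, the ram's eye and the left ear, collar against the right ear, and released. I handed the job in at about 21 s. No verdict came back, so what follows is from my own readings.

- **Ram:** I straddled its eye with the open fingers and closed them over the estimated hole line. The pictures afterwards put the eye within about 1.5 mm of the holes.
- **Insertion:** I lined the pin up with the hole in both views and followed the forces in small steps. The biggest correction was about 0.3 mm sideways, 0.4 mm up and 0.2° after the readings grew to about 3 N near the left ear. Between the force checks I never read more than about 4 N while sliding.
- **Seating:** The axial force rose from near zero to 7 N with no further travel. I eased off to 3 N before opening the fingers.
- **Last pictures:** The nose stands out of the left ear, the collar lies against the right ear with no visible gap, and the arm is clear. I did not measure the other parts' positions again, but the arm never went near them.

Two readings disagreed:

- **Stop position:** The collar stopped about 2 mm earlier than my estimate of the beam's position predicted. The nose also measured about 2 mm ahead of where the gripper put it, which would explain that.
- **Nose position:** The final position fix of the nose was unreliable, 7 mm out between the two views because the ear partly hides it in one. I relied on the felt seating and the pictures instead.

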